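Stack the slide boxes and pots in their holders at the end of a session

ROBOT

A 6-joint arm with a two-finger parallel gripper is mounted at the origin on a cart in front of the work surface, level with it; the furniture and walls round the work are solid. World frame = base frame: x ahead of the robot, y to its left, z up, the work surface at z = 0. Lengths are in m, angles in degrees, forces in N, time in s.
With the tool pointing down it reaches from about 0.25 to 0.725 m from the base axis. Payload 9.7 kg.
Tool frame: the origin (TCP) lies on the centre line of the jaws, within the pads' length; the fingertips stand 22 mm ahead of it and the grasp point (between the pads) lies 3 mm ahead of it; z points along the fingers, y is the direction in which the jaws open and shut (so a half turn about z gives the same grasp; the last joint's range is limited). The gripper opens to 85 mm and grips with 20 to 120 N. Pads are 22 mm wide; open, the fingers measure 114 mm over their backs; the gripper's body (76 mm by 85 mm) begins 54 mm behind the grasp point. The pads swing forward as they close: fully open they stand 13 mm farther back than shut.
Start: joints at [-67.093, 4.979, 10.078, 95.1, 0, 90], TCP at [0.214, -0.507, 0.232] pointing down, gripper open.
Joint ranges: [-179.16, 179.16], [-48.56, 103.87], [-65.8, 70.77], [-126.05, 130.52], [-82.76, 87.17], [-180, 180]. Speed limits (degrees/s): [127.2, 127.2, 147.25, 180, 180, 180].

INTERFACE

Orientations are given as [roll, pitch, yaw] about the fixed x, y, z axes, in that order (R = Rz(yaw) Ry(pitch) Rx(roll)).
In Python, from workcell import get_obs, camera, camera_params, job_done gives the robot as it stands.
- The arm moves only by the tool servo_tool, never from a script. Its argument "steps" is a list of rows, each an object of numbers: "x", "y", "z": the shift along the world's x, y, z in mm; "yaw": the turn about the world's z in degrees. A call has 1 to 12 rows; each row is the pose to reach, as a shift and turn from the pose measured when the call began; what a row does not reach only later rows make up. A row lasts 1/8 s, in which the tool goes at most 62.5 mm and 10.7 degrees, less where a joint would pass 70% of its speed; a pose out of reach is approached as far as the arm can. A call with a gripper value outside its range is refused whole. "grip" is the finger opening in mm, from 0 to 85.4, set as the call begins (left out, the last holds). The fingers move at their own pace and stop on an object; "grip_force" is the grip in N (left out, the last holds). Time passes only in rows, so rows that repeat a pose let the fingers close. It gives the time, the measured TCP pose, the force and the opening at its end, in the units of the state.
- get_obs(): the state, without advancing time (a new reading comes with each control period).
- camera(name): name is "scene" or "top"; returns (picture, depth): 400x640x3 uint8, red, green, blue; 400x640 float32, m along the optical axis (not along the pixel's ray), 0 where there is no reading.
- camera_params(name): a dict with "intrinsics" (3x3 intrinsics, pixels), "D" ([k1, k2, p1, p2, k3] as OpenCV has them; the pictures are not rectified), "rvec" (rotation vector, rad) and "tvec" (3), from world to camera coordinates, as OpenCV has them. Camera axes: x right, y down, z forward; pixel columns grow to the right and rows downward; lengths in m; the calibration is good to about 2 mm. A picture is of the moment at which its call begins. camera_params takes no time and is no camera call.
- job_done(): hands the job in, once; it reports no verdict.
The state is a dict: "time": time; "q": joint angles; "qd": joint speeds; "joint_efforts": joint torques, N m; "ee_pos": TCP position; "tcp_rot": TCP orientation; "wrist_force": force on the tool from outside, world axes, zero at the start; "torque": the same for the moment, N m; "opening": finger opening in m.
Only numpy, scipy, OpenCV 4.12 (cv2) and the standard library are available. Lean on these libraries where they do the work, as an engineer would, in place of code of your own. Each camera call takes 0.05 s, during which the arm holds its last target.

TASK

Clear the bench by stacking things in their two holders. In the oblong holder lay the slide box with the plain lid flat in the recess, either way round, and lay the one with the see-through lid squarely on top of it; in the round holder stand the tall white pot, on it the short specimen pot, and on that the near roll of tape (not the one far back by the wall) lying flat, each well centred on the one below. Keep everything upright and leave the timer and the two bottles where they are.

Things in the scene. Friction and masses are not known exactly. Their poses are not given: they have to be found in the camera images.
- plain_box_c (a point): Slide box with a plain opaque lid, dark blue all over: a rigid closed box 130 x 42 x 32 mm (long along its own x, 42 mm along y), lying flat with the lid up; the point is its centre, 16 mm above its underside.
- window_box_c (a point): Slide box with a see-through lid (it looks pale green from above) on a dark green base: a rigid closed box 125 x 42 x 32 mm (long along its own x, 42 mm along y; the lid does not open), lying flat with the lid up; the point is its centre, 16 mm above its underside.
- tall_pot_c (a point): Tall white lidded pot, standing upright: 100 mm high, 59 mm across at the lid (the top 10 mm) and tapering evenly below it to 46 mm at the foot; flat top; z up. The point is on its axis, 50 mm above its foot.
- small_pot_c (a point): Short specimen pot, standing upright: 62 mm high, body 46 mm across, cap 51 mm across (the top 12 mm), flat top; z up. The point is on its axis, 31 mm above its foot.
- tape_c (a point): Roll of tape lying flat among the other things at the front or middle of the bench (not the roll far back at the right by the wall sockets, which is part of the room): 49 mm across, 19 mm high, with a hole in the middle; z is its axis. The point is its centre, 9.5 mm above its underside.
- box_holder: Slide box holder, a grey oblong tray fixed to the bench: 68 mm (its own x) by 156 mm (its own y, the long way), with a recess of 58 x 146 mm whose floor is 5 mm above the bench and a lip 10 mm high (above the bench) round it, 5 mm thick, that is missing for 56 mm in the middle of each long side to leave room for fingers. The origin is the centre of its underside, at bench height; z up.
- pot_holder: Pot holder, a grey round dish fixed to the bench: 80 mm across, with a round recess 70 mm across whose floor is 5 mm above the bench and a rim 10 mm high (above the bench). The origin is the centre of its underside, at bench height; z up.
- timer_c (a point): Bystander, leave it: white bench timer, an upright slab 24 x 66 x 66 mm; the point is its centre, 33 mm up.
- dropper_bottle_c (a point): Bystander, leave it: small white dropper bottle, 23 mm across, 82 mm high; the point is on its axis, 41 mm up.
- rinse_bottle_c (a point): Bystander, leave it: white bottle with a spray top, 39 mm across, 128 mm high; the point is on its axis, 64 mm up.

How it is judged:
By the outcome, as a careful person would: the job done as asked, in the order asked, and still so for the second after the job is handed in, with the robot touching nothing.
It also fails if it takes over 144 s, if anything falls off the work surface, if the arm or the gripper's body presses on something with over 40 N, if the wrist force passes 120 N, or if a joint passes its speed limit or range.

## Working session

There is one attempt and no reset: what is moved stays moved. The work goes in short steps, Python scripts to look and compute and a tool call to move; the robot and the scene stay as the last step left them, time stands still between calls to the robot, and variables do not carry over. Pictures are saved under pics/ and viewed, and the job is handed in when it is done.

Besides the shell and the picture viewer there is one more tool, called after "Request:" as a command line: name --argument value ..., lists and objects as JSON in quotes. servo_tool: Moves the arm, as the interface text tells. Its arguments: {"type":"object","properties":{"steps":{"type":"array"},"grip":{"type":"number"},"grip_force":{"type":"number"}},"required":["steps"]}

```bash
mkdir -p pics; ls; cat > h.py <<'E'
import numpy as np, cv2
from workcell import get_obs, camera, camera_params, job_done
def snap(name,tag):
    im,d=camera(name); cv2.imwrite(f'pics/{tag}.png',im[:,:,::-1]); np.savez(f'pics/{tag}.npz',im=im,d=d); return im,d
def rt(name):
    p=camera_params(name); R,_=cv2.Rodrigues(np.array(p['rvec'],float)); return np.array(p['intrinsics'],float),np.array(p['D'],float),R,np.array(p['tvec'],float).ravel()
def plane(name,uv,z):
    K,D,R,t=rt(name); n=cv2.undistortPoints(np.array(uv,float).reshape(-1,1,2),K,D).reshape(-1,2)
    d=np.c_[n,np.ones(len(n))]@R; c=-R.T@t
    return c+d*((z-c[2])/d[:,2])[:,None]
def cloud(name,dep):
    K,D,R,t=rt(name); h,w=dep.shape; u,v=np.meshgrid(np.arange(w),np.arange(h))
    n=cv2.undistortPoints(np.c_[u.ravel(),v.ravel()].astype(float).reshape(-1,1,2),K,D).reshape(-1,2)
    P=np.c_[n,np.ones(len(n))]*dep.ravel()[:,None]
    return ((P-t)@R).reshape(h,w,3)
def proj(name,P):
    K,D,R,t=rt(name); return cv2.projectPoints(np.array(P,float).reshape(-1,1,3),cv2.Rodrigues(R)[0],t,K,D)[0].reshape(-1,2)
E
python3 - <<'E'
from h import *
for n in('scene','top'):
    im,d=snap(n,n+'0'); K,D,R,t=rt(n); print(n,K.ravel(),D,'c',-R.T@t,'axis',R[2])
o=get_obs(); print({k:o[k] for k in('time','ee_pos','tcp_rot','opening')})
E
```

```text
pics
scene [515.50715692   0.         315.0928196    0.         515.50715692
 198.00938264   0.           0.           1.        ] [-0.04006466  0.          0.          0.          0.        ] c [ 0.7316246  -0.64668671  1.213395  ] axis [-0.13226478  0.43892924 -0.88873345]
top [377.15638471   0.         314.91970551   0.         377.15638471
 199.21962861   0.           0.           1.        ] [-0.07902565  0.          0.          0.          0.        ] c [ 0.49767422 -0.07687723  1.20444844] axis [ 0.04238107  0.02014465 -0.99889841]
{'time': 0.1, 'ee_pos': array([ 0.21398998, -0.50644004,  0.23122574]), 'tcp_rot': array([-1.79929107e+02, -1.26650977e-03,  2.29054416e+01]), 'opening': 0.08526014668150184}
```

View pics/scene0.png

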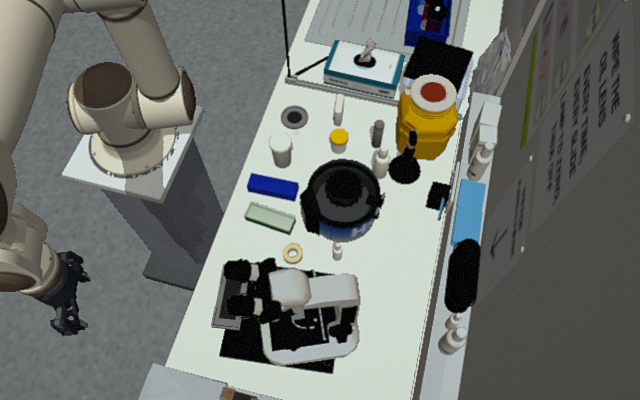

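View pics/top0.png

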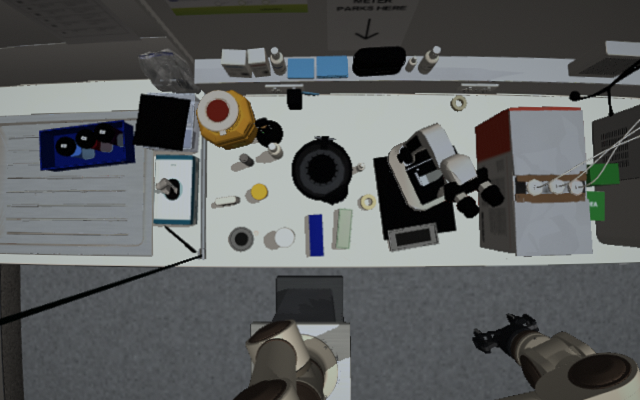

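The top view shows the round holder at (241,238), tall pot (285,238), small pot (259,191), timer (226,201), blue box (316,235), green box (343,228), tape (367,202), dropper (360,168) and rinse bottle (275,150). The oblong holder is at (412,236), next to the microscope.

```bash
python3 - <<'E'
from h import *
s=np.load('pics/scene0.npz');t=np.load('pics/top0.npz')
a=cv2.resize(t['im'][130:260,205:505],None,fx=2.66,fy=2.66,interpolation=cv2.INTER_CUBIC); cv2.imwrite('pics/tz.png',a[:,:,::-1])
a=cv2.resize(s['im'][90:370,200:420],None,fx=2.1,fy=2.1,interpolation=cv2.INTER_CUBIC); cv2.imwrite('pics/sz.png',a[:,:,::-1])
for n,f in(('top',t),('scene',s)):
    C=cloud(n,f['d']); np.save(f'pics/C{n}.npy',C)
C=np.load('pics/Ctop.npy')
for nm,(u,v) in dict(pot=(285,238),rh=(241,238),small=(259,191),blue=(316,235),green=(343,228),tape=(361,202),hold=(412,238),eye=(466,205),eye2=(490,195),timer=(226,201),bench=(300,210),drop=(360,168),rinse=(275,150),base=(385,200),arm=(440,190)).items(): print(nm,C[v,u].round(3))
E
```

```text
pot [0.432 0.033 0.105]
rh [0.426 0.184 0.006]
small [0.572 0.117 0.062]
blue [ 0.436 -0.056  0.031]
green [ 0.458 -0.14   0.032]
tape [ 0.538 -0.197  0.023]
hold [ 0.424 -0.36   0.007]
eye [ 0.518 -0.392  0.379]
eye2 [ 0.54  -0.447  0.379]
timer [0.542 0.217 0.068]
bench [ 0.515 -0.005  0.004]
drop [ 0.641 -0.192  0.056]
rinse [0.688 0.061 0.118]
base [ 0.545 -0.275  0.006]
arm [ 0.559 -0.373  0.258]
```

View pics/tz.png

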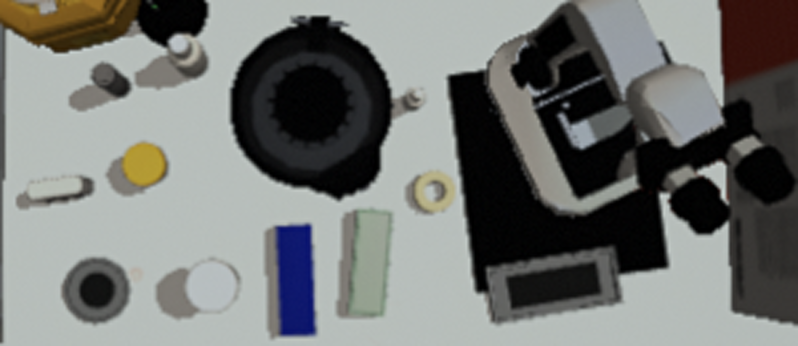

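View pics/sz.png

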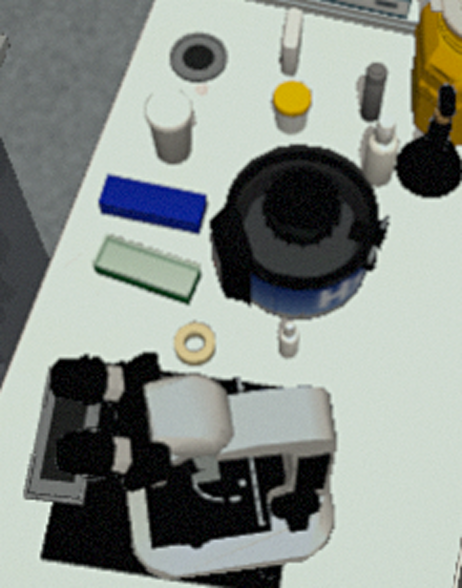

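```bash
python3 - <<'E'
from h import *
F={n:np.load(f'pics/{n}0.npz') for n in('top','scene')}
C={n:np.load(f'pics/C{n}.npy') for n in F}
# depth noise / bias on the bench
for n in C:
    c=C[n]; m=(F[n]['im'].min(2)>170)&(c[...,0]>.38)&(c[...,0]<.65)&(c[...,1]>-.2)&(c[...,1]<.25)&(abs(c[...,2])<.015); print(n,'bench z',np.median(c[m][:,2]).round(4),c[m][:,2].std().round(4))
# obstacles
c=C['top']; 
print('rows x .30-.62 / cols y; max z cm near holder')
for n in C:
    P=C[n].reshape(-1,3)
    print(n)
    for x in np.arange(.30,.62,.02):
        print('%.2f'%x,[int(100*np.max(P[(abs(P[:,0]-x)<.01)&(abs(P[:,1]-y)<.01)][:,2],initial=-.01)) for y in np.arange(-.22,-.54,-.02)])
E
```

```text
top bench z 0.0005 0.0023
scene bench z -0.0005 0.0026
rows x .30-.62 / cols y; max z cm near holder
top
0.30 [-1, -1, -1, -1, -1, -1, -1, -1, -1, -1, -1, -1, -1, -1, -1, -1, -1]
0.32 [-1, -1, -1, -1, -1, -1, -1, -1, -1, -1, -1, -1, -1, -1, -1, -1, -1]
0.34 [0, 0, 0, 0, 0, 0, 0, 0, 0, 0, 0, 0, 0, 0, 0, 0, 0]
0.36 [0, 0, 0, 0, 0, 0, 0, 0, 0, 0, 0, 0, 0, 0, 0, 0, 0]
0.38 [0, 0, 0, 0, 1, 1, 1, 0, 0, 0, 0, 0, 0, 0, 0, 0, 0]
0.40 [0, 0, 0, 1, 1, 1, 1, 0, 1, 1, 1, 1, 0, 0, 0, 0, 0]
0.42 [0, 0, 0, 1, 1, 1, 1, 1, 0, 1, 1, 1, 0, 0, 0, 0, 0]
0.44 [0, 0, 0, 1, 1, 1, 0, 1, 1, 1, 0, 1, 0, 0, 0, 0, 0]
0.46 [0, 0, 0, 0, 0, 1, 1, 0, 1, 1, 1, 1, 0, 0, 0, 0, 0]
0.48 [0, 0, 0, 0, 0, 0, 0, 0, 0, 0, 1, 0, 0, 0, 0, 0, 0]
0.50 [0, 0, 0, 0, 0, 0, 0, 0, 38, 39, 39, 0, 0, 0, 0, 0, -1]
0.52 [2, 2, 0, 0, 0, 0, 18, 32, 38, 39, 39, 38, 38, 37, 0, -1, -1]
0.54 [2, 2, 0, 0, 0, 0, 18, 35, 37, 38, 37, 38, 39, 38, 0, -1, -1]
0.56 [2, 2, 0, 0, 0, 18, 18, 35, 36, 35, 35, 38, 38, 37, -1, -1, 0]
0.58 [0, 0, 0, 0, 0, 18, 18, 34, 35, 35, 35, 36, 35, -1, -1, -1, -1]
0.60 [0, 0, 0, 1, 18, 18, 18, 35, 35, 35, 35, 35, 35, -1, -
[... 342 characters left out ...]
, 0, 0, -1, -1, 1, 1, 0, 0, 1, 1, 1, 0, 0, 0, 0, 0]
0.42 [0, 0, 0, -1, -1, 1, 1, 1, 0, 1, 1, 1, 0, 0, 0, 0, 0]
0.44 [0, 0, 0, -1, -1, 1, 1, 0, -1, 0, 1, 1, 0, 0, 0, 0, 0]
0.46 [0, 0, 0, -1, 0, 1, 0, -1, -1, 1, 1, 1, 0, 0, 0, 0, 0]
0.48 [0, 0, -1, -1, -1, 0, 0, -1, 0, 37, 1, 0, 0, 0, 0, 0, 0]
0.50 [0, 0, 0, -1, -1, -1, -1, -1, 38, 39, 38, 0, 0, 0, 0, 0, 0]
0.52 [2, 2, 0, -1, -1, -1, -1, -1, 38, 39, 38, 38, 38, 37, 0, 0, 0]
0.54 [2, 2, 0, -1, -1, -1, -1, 35, 37, 38, 36, 38, 39, 38, 0, 0, 0]
0.56 [2, 2, -1, -1, -1, -1, -1, 35, 35, 35, 35, 38, 38, 36, 0, 0, 0]
0.58 [0, 0, -1, -1, -1, -1, -1, 34, 35, 35, 35, 36, 35, 18, 0, 0, 0]
0.60 [0, 0, -1, -1, 18, 18, -1, 35, 35, 35, 35, 35, 35, 18, 0, 0, 0]
```

```bash
cat > meas.py <<'E'
from h import *
import sys
def hsv(im): return cv2.cvtColor(im,cv2.COLOR_RGB2HSV)
def near(C,x,y,r): return np.hypot(C[...,0]-x,C[...,1]-y)<r
def comp(m):
    n,l,s,c=cv2.connectedComponentsWithStats(m.astype(np.uint8)); return l==1+np.argmax(s[1:,4])
def report(n,nm,m,z):
    m=comp(m); cs,_=cv2.findContours(m.astype(np.uint8),cv2.RETR_EXTERNAL,cv2.CHAIN_APPROX_NONE)
    k=max(cs,key=len).reshape(-1,2).astype(float); p=plane(n,k,z)[:,:2]
    (cx,cy),(w,h),a=cv2.minAreaRect((p*1000).astype(np.float32)); M=cv2.moments((p*1000).astype(np.float32)); 
    (ex,ey),(e1,e2),ea=cv2.fitEllipse((p*1000).astype(np.float32))
    v,u=np.nonzero(m)
    print(n,nm,'px',u.mean().round(1),v.mean().round(1),'rect c %.1f %.1f size %.1f %.1f ang %.1f'%(cx,cy,w,h,a),'mom %.1f %.1f'%(M['m10']/M['m00'],M['m01']/M['m00']),'ell %.1f %.1f  %.1f %.1f'%(ex,ey,e1,e2))
E
python3 - <<'E'
from meas import *
for n in('top','scene'):
    f=np.load(f'pics/{n}0.npz'); im=f['im']; H=hsv(im); C=np.load(f'pics/C{n}.npy'); g=im.astype(int)
    for nm,(x,y,r,z) in dict(blue=(.436,-.056,.09,.032),green=(.458,-.13,.085,.032)).items():
        m=near(C,x,y,r)&(C[...,2]>.026)&(C[...,2]<.042); print(n,nm,'topz',np.median(C[...,2][m]).round(4))
        if nm=='blue': m=m&(g[...,2]>g[...,0]+60)
        report(n,nm,m,z)
    for nm,(x,y,r,z) in dict(pot=(.43,.033,.05,.1),small=(.57,.117,.045,.062),tape=(.54,-.2,.045,.019)).items():
        m=near(C,x,y,r)&(C[...,2]>z-.008)&(C[...,2]<z+.012); print(n,nm,'topz',np.median(C[...,2][m]).round(4))
        report(n,nm,m,z)
        if nm=='small': report(n,'yellow',(H[...,1]>120)&near(C,x,y,.06),z)
E
```

```text
top blue topz 0.0325
top blue px 315.8 235.0 rect c 436.4 -55.4 size 125.2 38.8 ang 2.0 mom 436.6 -55.4 ell 436.9 -55.4  40.0 162.1
top green topz 0.0326
top green px 343.8 228.7 rect c 455.7 -142.3 size 42.2 125.0 ang 84.8 mom 455.6 -142.4 ell 455.8 -142.3  44.3 160.2
top pot topz 0.1001
top pot px 283.6 237.4 rect c 432.9 38.0 size 55.8 55.5 ang 89.8 mom 433.1 37.6 ell 433.1 37.6  56.1 57.2
top small topz 0.0627
top small px 258.7 191.5 rect c 570.7 118.2 size 46.2 45.8 ang 89.7 mom 570.7 117.5 ell 570.7 117.5  46.1 47.4
top yellow px 258.6 191.4 rect c 570.7 118.2 size 45.9 46.1 ang 0.1 mom 571.1 117.7 ell 571.1 117.8  46.0 47.4
top tape topz 0.0198
top tape px 367.7 201.8 rect c 539.9 -218.2 size 47.2 47.2 ang 89.4 mom 539.1 -218.7 ell 539.2 -218.6  46.4 47.3
scene blue topz 0.0312
scene blue px 272.4 185.0 rect c 437.5 -55.6 size 129.6 45.0 ang 2.3 mom 437.4 -55.3 ell 437.4 -55.3  45.9 165.5
scene green topz 0.0313
scene green px 270.2 216.0 rect c 458.0 -143.1 size 43.0 126.8 ang 85.1 mom 459.0 -142.3 ell 460.3 -142.5  44.2 164.5
scene pot topz 0.0992
scene pot px 280.1 142.3 rect c 435.5 34.9 size 57.4 58.4 ang 15.0 mom 435.6 35.6 ell 435.6 35.5  57.7 59.5
scene small topz 0.0615
scene small px 339.2 136.7 rect c 573.0 116.0 size 48.3 51.4 ang 14.7 mom 573.3 117.1 ell 573.3 117.0  49.1 51.1
scene yellow px 338.7 136.7 rect c 571.7 115.7 size 45.7 51.5 ang 14.7 mom 571.8 116.6 ell 571.8 116.6  46.3 52.1
scene tape topz 0.0186
scene tape px 292.6 252.4 rect c 540.4 -217.3 size 47.1 50.2 ang 17.1 mom 540.4 -217.2 ell 540.4 -217.2  47.4 49.4
```

```bash
python3 - <<'E'
from meas import *
for n in('top','scene'):
    f=np.load(f'pics/{n}0.npz'); im=f['im']; C=np.load(f'pics/C{n}.npy')
    u,v=proj(n,[[.42,-.36,0]])[0].astype(int); print(n,u,v)
    cr=im[v-30:v+30,u-45:u+45]; cv2.imwrite(f'pics/h{n}.png',cv2.resize(cr,None,fx=8,fy=8,interpolation=cv2.INTER_NEAREST)[:,:,::-1])
    u,v=proj(n,[[.426,.18,0]])[0].astype(int)
    cr=im[v-30:v+30,u-45:u+45]; cv2.imwrite(f'pics/r{n}.png',cv2.resize(cr,None,fx=6,fy=6,interpolation=cv2.INTER_NEAREST)[:,:,::-1])
    g=im.max(2); m=(g>70)&(g<160)&near(C,.426,.18,.06)
    report(n,'dish',m,.01)
    report(n,'disk',(g<70)&near(C,.426,.18,.04),.005)
    report(n,'hold',(g>60)&(g<165)&near(C,.424,-.355,.095),.01)
E
```

```text
top 411 239
top dish px 240.5 239.0 rect c 423.0 184.7 size 80.4 76.3 ang 90.0 mom 423.5 184.3 ell 423.5 184.3  77.8 81.6
top disk px 241.0 238.6 rect c 424.3 184.1 size 41.5 38.7 ang 0.0 mom 424.0 184.1 ell 424.0 184.1  40.7 43.6
top hold px 411.7 237.2 rect c 426.7 -356.7 size 70.4 178.9 ang 9.7 mom 427.1 -360.4 ell 427.2 -359.3  75.4 193.7
scene 228 296
scene dish px 294.0 117.1 rect c 424.3 183.8 size 75.1 77.3 ang 15.0 mom 424.4 183.9 ell 424.4 183.9  76.7 79.9
scene disk px 294.0 116.8 rect c 422.7 188.6 size 40.5 38.8 ang 15.0 mom 422.9 187.6 ell 423.0 187.6  38.8 40.2
scene hold px 223.4 309.4 rect c 426.5 -355.1 size 68.2 170.4 ang 9.2 mom 421.8 -398.2 ell 434.6 -321.0  90.8 241.5
```

View pics/htop.png

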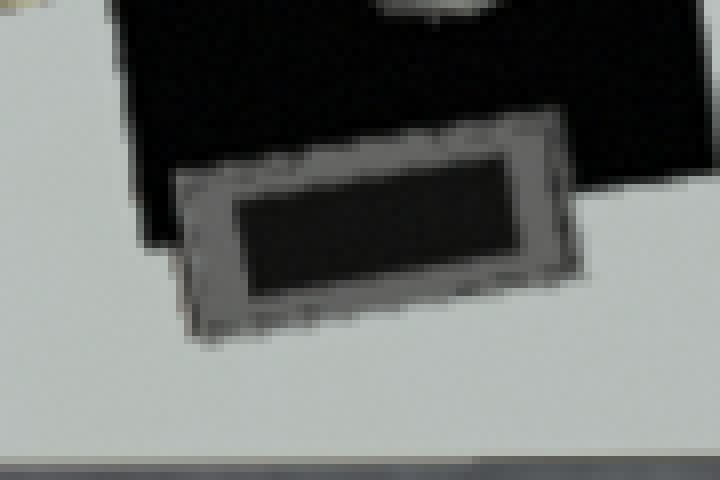

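View pics/hscene.png

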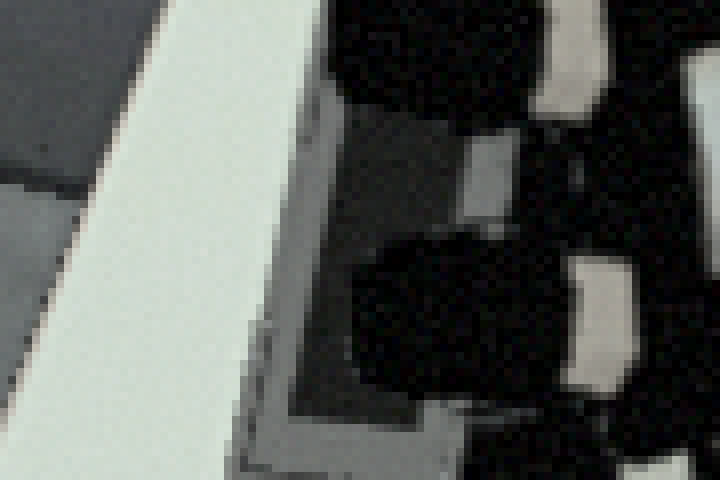

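View pics/rtop.png

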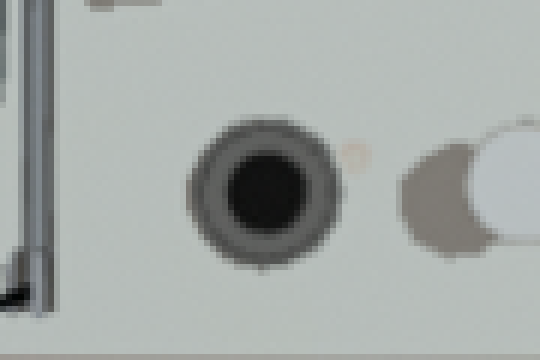

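```bash
python3 - <<'E'
from meas import *
A=np.array([[175,172],[568,106],[580,278],[195,342]])/8-.5+[366,209]
B=np.array([[240,200],[508,155],[518,252],[248,296]])/8-.5+[366,209]
for z,Q in((.01,A),(.005,B)):
    p=plane('top',Q,z)[:,:2]*1000; d=p[0]-p[1]; d2=p[3]-p[2]
    print(p.round(1).tolist(),'c',p.mean(0).round(1),'L',np.linalg.norm(d),np.linalg.norm(d2),'W',np.linalg.norm(p[0]-p[3]),np.linalg.norm(p[1]-p[2]),'ang',np.degrees(np.arctan2(-d[0],d[1])),np.degrees(np.arctan2(-d2[0],d2[1])))
# pad dark mask both
for n,lo,hi in(('top',18,75),('scene',30,75)):
    f=np.load(f'pics/{n}0.npz'); C=np.load(f'pics/C{n}.npy'); g=f['im'].max(2)
    report(n,'pad',(g>lo)&(g<hi)&near(C,.427,-.358,.07),.005)
# scene: right-hand lip outer line & near short edge
f=np.load('pics/scene0.npz'); u0,v0=228-45,296-30
Q=np.array([[330,80],[232,480],[242,470],[465,480]])/8-.5+[u0,v0]
print(plane('scene',Q,.01).round(4).tolist())
Q=np.array([[346,100],[290,416],[420,430],[465,140]])/8-.5+[u0,v0]
print(plane('scene',Q,.005).round(4).tolist())
E
```

```text
[[449.8, -281.2], [474.8, -437.8], [406.7, -441.7], [382.8, -288.5]] c [ 428.5 -362.3] L 158.59522071004878 155.07387421767487 W 67.39008624258642 68.12445045973679 ang 9.056322915824847 8.882863518742926
[[438.3, -307.8], [455.4, -415.0], [416.9, -418.5], [400.3, -310.6]] c [ 427.7 -362.9] L 108.53356209044078 109.15845142564974 W 38.09802565263895 38.65541179855658 ang 9.037451768991776 8.719302682163967
top pad px 412.8 236.7 rect c 427.4 -362.7 size 40.7 111.8 ang 9.4 mom 427.6 -362.6 ell 427.6 -362.6  42.3 138.8
scene pad px 231.5 288.3 rect c 423.7 -342.4 size 39.2 47.3 ang 8.9 mom 421.0 -341.2 ell 421.8 -340.3  39.0 45.3
[[0.3937, -0.3165, 0.01], [0.408, -0.4398, 0.01], [0.4098, -0.4362, 0.01], [0.474, -0.4214, 0.01]]
[[0.3992, -0.3198, 0.005], [0.4166, -0.4164, 0.005], [0.4552, -0.41, 0.005], [0.4387, -0.3222, 0.005]]
```

```bash
python3 - <<'E'
from h import *
o=get_obs(); e=o['ee_pos']; r=np.array([np.cos(np.radians(-67.1)),np.sin(np.radians(-67.1))]); l=np.array([-r[1],r[0]])
P=np.vstack([np.load(f'pics/C{n}.npy').reshape(-1,3) for n in('top','scene')])
d=P[:,:2]-e[:2]; a=d@r; b=d@l
for z in np.arange(-.04,.5,.03):
    m=(abs(P[:,2]-e[2]-z)<.015)&(abs(b)<.15)&(a>-.25)&(a<.2)
    if m.sum()>3: print('%.2f'%z,m.sum(),'radial',np.percentile(a[m],[1,99]).round(3),'lat',np.percentile(b[m],[1,99]).round(3))
E
python3 - <<'E'
import cv2
for n,c in(('top',(270,390,440,600)),('scene',(180,360,0,130))):
    im=cv2.imread(f'pics/{n}0.png')[c[0]:c[1],c[2]:c[3]]
    cv2.imwrite(f'pics/arm{n}.png',cv2.resize(im,None,fx=3,fy=3))
E
```

```text
-0.04 28 radial [0.136 0.141] lat [0.138 0.149]
-0.01 20 radial [0.136 0.181] lat [0.12 0.15]
0.02 1036 radial [-0.053  0.198] lat [-0.005  0.15 ]
0.05 299 radial [-0.069  0.074] lat [-0.009  0.015]
0.08 755 radial [-0.071  0.074] lat [-0.01   0.019]
0.11 928 radial [-0.068  0.07 ] lat [-0.011  0.02 ]
0.14 553 radial [-0.036  0.037] lat [-0.013  0.039]
0.17 727 radial [-0.035  0.037] lat [-0.013  0.039]
0.20 615 radial [-0.038  0.04 ] lat [-0.013  0.042]
0.23 978 radial [-0.038  0.044] lat [-0.006  0.043]
0.26 378 radial [-0.053  0.056] lat [-0.008  0.047]
0.29 1881 radial [-0.054  0.056] lat [-0.01   0.049]
0.32 1648 radial [-0.051  0.052] lat [0.008 0.047]
0.35 1344 radial [-0.044  0.046] lat [0.029 0.044]
0.38 1482 radial [-0.246  0.032] lat [0.045 0.06 ]
0.41 3145 radial [-0.247  0.045] lat [0.048 0.062]
0.44 2082 radial [-0.247  0.05 ] lat [0.037 0.062]
0.47 1523 radial [-0.06   0.042] lat [0.018 0.059]
```

View pics/armtop.png

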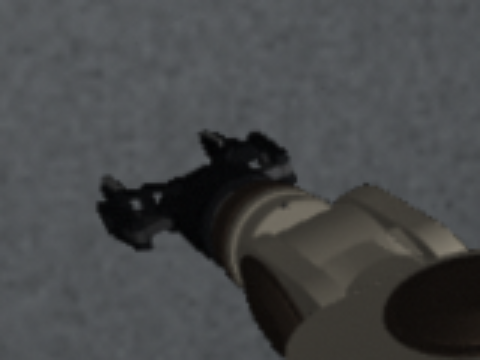

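View pics/armscene.png

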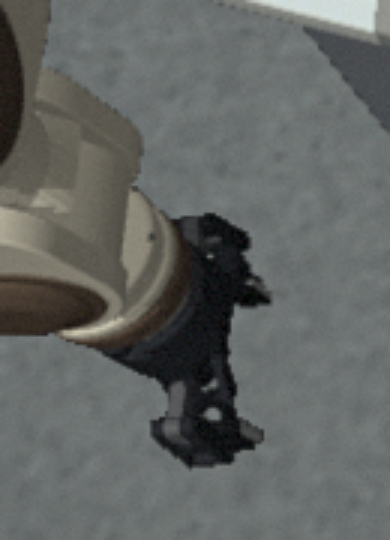

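```bash
python3 - <<'E'
from h import *
P=np.vstack([np.load(f'pics/C{n}.npy').reshape(-1,3) for n in('top','scene')])
c=np.array([.428,-.3615]); d=P[:,:2]-c; rr=np.hypot(*d.T)
for lo,hi in((.05,.1),(.1,.15),(.15,.2),(.2,.25),(.25,.3),(.3,.34),(.34,.37),(.37,.41),(.41,.6)):
    m=(P[:,2]>lo)&(P[:,2]<hi)&(rr<.15)&(P[:,0]<.6)
    if m.sum(): 
        s=np.sort(rr[m]); i=np.argsort(np.where(m,rr,9))[min(3,m.sum()-1)]; print(lo,hi,m.sum(),s[:5].round(3),P[i].round(3))
E
```

```text
0.05 0.1 49 [0.115 0.117 0.118 0.121 0.124] [ 0.549 -0.367  0.05 ]
0.15 0.2 350 [0.099 0.099 0.099 0.099 0.1  ] [ 0.527 -0.348  0.178]
0.2 0.25 25 [0.113 0.115 0.116 0.116 0.118] [ 0.543 -0.376  0.232]
0.25 0.3 45 [0.12  0.12  0.121 0.122 0.123] [ 0.549 -0.376  0.255]
0.3 0.34 275 [0.099 0.099 0.099 0.1   0.1  ] [ 0.526 -0.379  0.335]
0.34 0.37 1344 [0.069 0.071 0.072 0.074 0.075] [ 0.49  -0.402  0.369]
0.37 0.41 1124 [0.071 0.071 0.071 0.071 0.072] [ 0.492 -0.393  0.377]
```

Both views agree to about 2 mm. The plain box is at (437,-55.5) and 2°, the window box at (457,-142.5) and -5°, and the holder at (428,-361.5) and 9°. I'll grip each box 10 mm towards its near end, so the wrist stays clear of the microscope eyepieces when placing.

Request:
servo_tool --steps '[{"x":60,"y":130,"z":0,"yaw":-8},{"x":120,"y":260,"z":-30,"yaw":-14},{"x":170,"y":360,"z":-60,"yaw":-20.8},{"x":213,"y":450.5,"z":-100,"yaw":-20.8},{"x":213,"y":450.5,"z":-131,"yaw":-20.8},{"x":213,"y":450.5,"z":-131,"yaw":-20.8},{"x":213,"y":450.5,"z":-131,"yaw":-20.8},{"x":213,"y":450.5,"z":-131,"yaw":-20.8},{"x":213,"y":450.5,"z":-131,"yaw":-20.8},{"x":213,"y":450.5,"z":-131,"yaw":-20.8},{"x":213,"y":450.5,"z":-131,"yaw":-20.8},{"x":213,"y":450.5,"z":-131,"yaw":-20.8}]' --grip 62 --grip_force 40

```text
time: 1.6
ee_pos: [0.4269, -0.0569, 0.1007]
tcp_rot: [-179.9, -0.0, 2.0]
wrist_force: [0.5, 0.8, -0.1]
opening: 0.0618
```

Request:
servo_tool --steps '[{"y":1,"z":-35},{"y":1,"z":-60},{"y":1,"z":-70},{"y":1,"z":-70},{"y":1,"z":-70}]'

```text
schema error: expected keys x, y, z, yaw
```

```bash
python3 - <<'E'
from h import *
for n in('scene','top'):
    im,d=snap(n,n+'1'); u,v=proj(n,[[.43,-.056,.03]])[0].astype(int); cv2.imwrite(f'pics/{n}1z.png',cv2.resize(im[max(0,v-45):v+45,max(u-60,0):u+60],None,fx=6,fy=6)[:,:,::-1])
E
```

```text
(no output)
```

View pics/scene1z.png

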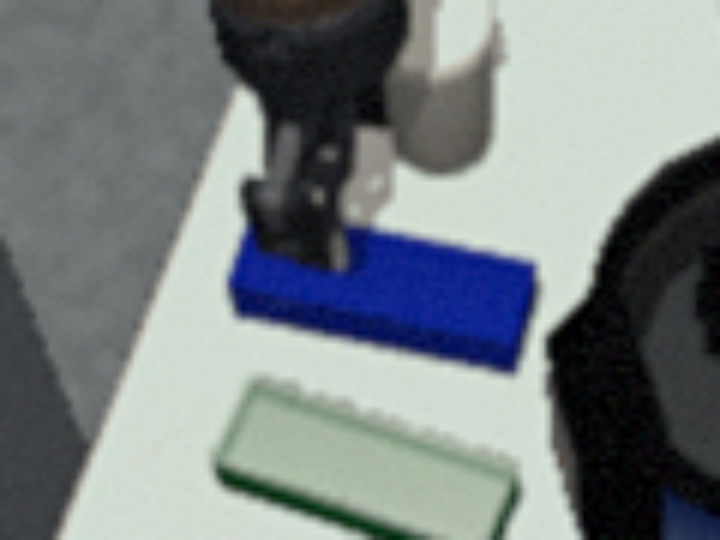

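Request:
servo_tool --steps '[{"x":0,"y":1,"z":-35,"yaw":0},{"x":0,"y":1,"z":-60,"yaw":0},{"x":0,"y":1,"z":-70,"yaw":0},{"x":0,"y":1,"z":-70,"yaw":0},{"x":0,"y":1,"z":-70,"yaw":0}]'

```text
time: 2.33
ee_pos: [0.4276, -0.0559, 0.0317]
tcp_rot: [-180.0, -0.1, 2.0]
wrist_force: [0.4, -1.4, -0.0]
opening: 0.0619
```

```bash
python3 - <<'E'
from h import *
for n in('scene',):
    im,d=snap(n,n+'2'); u,v=proj(n,[[.43,-.056,.03]])[0].astype(int); cv2.imwrite(f'pics/{n}2z.png',cv2.resize(im[max(0,v-45):v+45,max(u-60,0):u+60],None,fx=6,fy=6)[:,:,::-1])
E
```

```text
(no output)
```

View pics/scene2z.png

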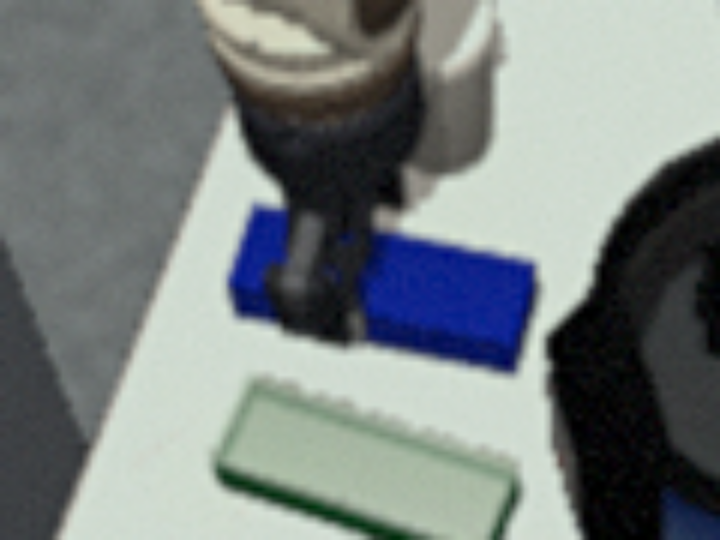

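The jaws straddle the blue box, with the tip at about (345,345) just above the bench. Closing now.

Request:
servo_tool --steps '[{"x":0,"y":0,"z":0,"yaw":0},{"x":0,"y":0,"z":0,"yaw":0},{"x":0,"y":0,"z":0,"yaw":0},{"x":0,"y":0,"z":0,"yaw":0},{"x":0,"y":0,"z":0,"yaw":0},{"x":0,"y":0,"z":0,"yaw":0}]' --grip 30

```text
time: 3.12
ee_pos: [0.4279, -0.0559, 0.0321]
tcp_rot: [-180.0, -0.2, 2.0]
wrist_force: [-0.5, 0.1, 5.8]
opening: 0.0301
```

```bash
python3 - <<'E'
from h import *
for n in('scene','top'):
    im,d=snap(n,n+'3'); u,v=proj(n,[[.43,-.056,.03]])[0].astype(int); cv2.imwrite(f'pics/{n}3z.png',cv2.resize(im[max(0,v-45):v+45,max(u-60,0):u+60],None,fx=6,fy=6)[:,:,::-1])
E
```

```text
(no output)
```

View pics/scene3z.png

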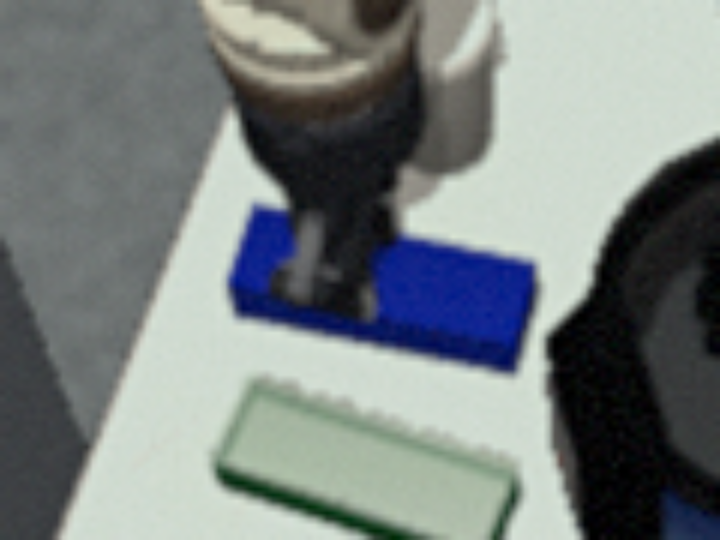

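View pics/top3z.png

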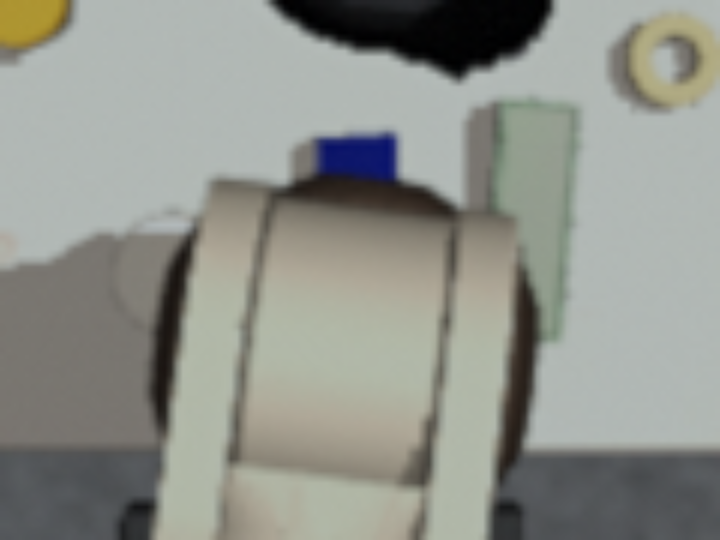

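```bash
python3 - <<'E'
from h import *
u,v=proj('scene',[[.43,-.056,.03]])[0].astype(int); o=np.array([max(u-60,0),max(0,v-45)])
for t,op,off in((.1007,31,0),(.0317,31,0),(.0321,15,0)):
  for dz in (0,-.006,-.012,-.018,-.022):
    # inner pad corner at far x side, tip
    print(t,op,dz,((proj('scene',[[.428+.011,-.056-op/1000,t+dz],[.428-.011,-.056-op/1000-.0145,t+dz],[.428+.011,-.056-op/1000-.0145,t+dz]])-o+.5)*6).round(0).tolist())
b=[[.437+sx*.065,-.0555-.021,z] for sx in(-1,1) for z in(0,.032)]
print(((proj('scene',b)-o+.5)*6).round(0))
E
python3 -c "
from workcell import get_obs
o=get_obs();print(o['wrist_force'],o['torque'],o['opening'],o['q'])"
```

```text
0.1007 31 0 [[349.0, 264.0], [287.0, 282.0], [338.0, 294.0]]
0.1007 31 -0.006 [[350.0, 271.0], [289.0, 289.0], [339.0, 301.0]]
0.1007 31 -0.012 [[352.0, 278.0], [290.0, 296.0], [341.0, 308.0]]
0.1007 31 -0.018 [[353.0, 285.0], [292.0, 303.0], [342.0, 315.0]]
0.1007 31 -0.022 [[354.0, 290.0], [293.0, 307.0], [343.0, 319.0]]
0.0317 31 0 [[364.0, 342.0], [305.0, 359.0], [354.0, 371.0]]
0.0317 31 -0.006 [[365.0, 348.0], [307.0, 365.0], [355.0, 377.0]]
0.0317 31 -0.012 [[367.0, 355.0], [308.0, 371.0], [356.0, 383.0]]
0.0317 31 -0.018 [[368.0, 361.0], [310.0, 378.0], [358.0, 389.0]]
0.0317 31 -0.022 [[369.0, 365.0], [311.0, 382.0], [358.0, 394.0]]
0.0321 15 0 [[375.0, 310.0], [317.0, 327.0], [365.0, 338.0]]
0.0321 15 -0.006 [[376.0, 316.0], [318.0, 333.0], [366.0, 345.0]]
0.0321 15 -0.012 [[378.0, 323.0], [320.0, 339.0], [368.0, 351.0]]
0.0321 15 -0.018 [[379.0, 329.0], [321.0, 346.0], [369.0, 357.0]]
0.0321 15 -0.022 [[380.0, 333.0], [322.0, 350.0], [370.0, 362.0]]
[[235. 320.]
 [225. 285.]
 [514. 388.]
 [511. 354.]]
[-0.35112832  0.73220035  4.43392389] [-0.01794329  0.08692489 -0.00596291] 0.030163715899206016 [-7.48968743e+00 -1.06277763e+01 -2.70540636e+01  7.34135318e+01
  6.66634432e-02  1.70499419e+02]
```

```bash
python3 - <<'E'
from h import *
for k,t in((1,.1007),(2,.0317),(3,.0321)):
    f=np.load(f'pics/scene{k}.npz'); C=cloud('scene',f['d']); g=f['im'].astype(int)
    m=(g.max(2)<75)&(abs(C[...,0]-.428)<.03)&(abs(C[...,1]+.056)<.075)&(C[...,2]>.005)&(C[...,2]<t+.04)&(g[...,2]-g[...,0]<30)
    P=C[m]; i=np.argsort(P[:,2]); print(k,t,m.sum(),(P[i[:8]]).round(3).tolist())
E
```

```text
1 0.1007 34 [[0.423, 0.017, 0.016], [0.422, 0.015, 0.029], [0.423, 0.015, 0.034], [0.428, -0.024, 0.108], [0.426, -0.026, 0.11], [0.439, -0.023, 0.11], [0.437, -0.024, 0.112], [0.432, -0.026, 0.113]]
2 0.0317 28 [[0.438, 0.016, 0.014], [0.429, 0.016, 0.015], [0.42, -0.064, 0.032], [0.416, -0.06, 0.035], [0.436, -0.025, 0.043], [0.43, -0.024, 0.044], [0.436, -0.024, 0.046], [0.434, -0.025, 0.046]]
3 0.0321 24 [[0.429, 0.017, 0.012], [0.435, -0.041, 0.038], [0.433, -0.042, 0.038], [0.437, -0.079, 0.041], [0.438, -0.04, 0.043], [0.437, -0.043, 0.048], [0.436, -0.04, 0.048], [0.437, -0.084, 0.05]]
```

The tips are standing about level with the reported TCP, not 22 mm ahead of it. They closed over the lid instead of the sides. I'll open, go lower in guarded steps and measure.

Request:
servo_tool --steps '[{"x":0,"y":0,"z":12,"yaw":0},{"x":0,"y":0,"z":12,"yaw":0},{"x":0,"y":0,"z":12,"yaw":0},{"x":0,"y":0,"z":0,"yaw":0},{"x":0,"y":0,"z":-12,"yaw":0},{"x":0,"y":0,"z":-16,"yaw":0},{"x":0,"y":0,"z":-16,"yaw":0},{"x":0,"y":0,"z":-16,"yaw":0}]' --grip 60

```text
time: 4.22
ee_pos: [0.428, -0.056, 0.0163]
tcp_rot: [-180.0, -0.2, 2.0]
wrist_force: [0.4, 1.1, 0.5]
opening: 0.0601
```

```bash
python3 - <<'E'
from h import *
for n in('scene',):
    im,d=snap(n,n+'4'); u,v=proj(n,[[.43,-.056,.03]])[0].astype(int); cv2.imwrite(f'pics/{n}4z.png',cv2.resize(im[max(0,v-45):v+45,max(u-60,0):u+60],None,fx=6,fy=6)[:,:,::-1])
E
```

```text
(no output)
```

View pics/scene4z.png

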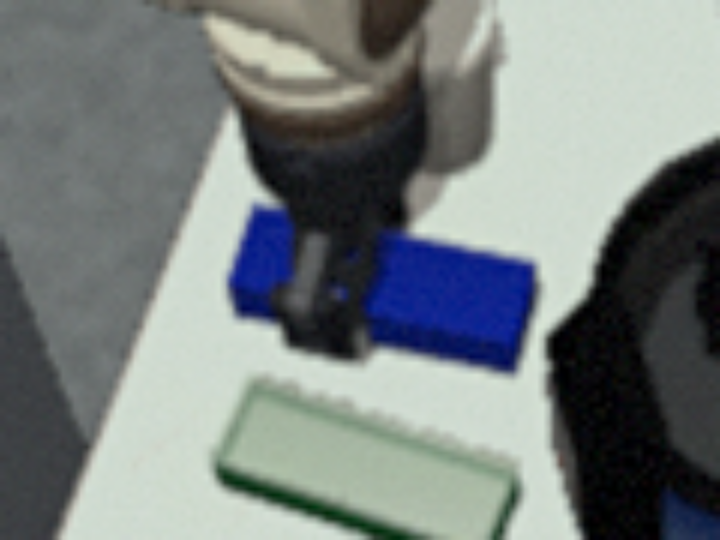

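Request:
servo_tool --steps '[{"x":0,"y":0,"z":-4,"yaw":0},{"x":0,"y":0,"z":-8,"yaw":0},{"x":0,"y":0,"z":-8,"yaw":0}]'

```text
time: 4.65
ee_pos: [0.4279, -0.0559, 0.008]
tcp_rot: [-180.0, -0.2, 2.0]
wrist_force: [-0.5, -0.2, 0.4]
opening: 0.0599
```

Request:
servo_tool --steps '[{"x":0,"y":0,"z":0,"yaw":0},{"x":0,"y":0,"z":0,"yaw":0},{"x":0,"y":0,"z":0,"yaw":0},{"x":0,"y":0,"z":0,"yaw":0},{"x":0,"y":0,"z":0,"yaw":0}]' --grip 34

```text
time: 5.28
ee_pos: [0.428, -0.0559, 0.0082]
tcp_rot: [-180.0, -0.2, 2.0]
wrist_force: [0.1, 1.0, 3.9]
opening: 0.0419
```

Request:
servo_tool --steps '[{"x":0,"y":0,"z":40,"yaw":0},{"x":0,"y":0,"z":80,"yaw":-5},{"x":0,"y":-10,"z":90,"yaw":-15},{"x":-1,"y":-50,"z":90,"yaw":-25},{"x":-1,"y":-90,"z":90,"yaw":-35},{"x":-1,"y":-130,"z":90,"yaw":-45},{"x":-1,"y":-170,"z":90,"yaw":-55},{"x":-1,"y":-210,"z":90,"yaw":-65},{"x":-1,"y":-250,"z":90,"yaw":-75},{"x":-1,"y":-290,"z":90,"yaw":-83},{"x":-1,"y":-297,"z":90,"yaw":-83},{"x":-1,"y":-297,"z":90,"yaw":-83}]'

```text
time: 6.78
ee_pos: [0.3256, -0.4199, 0.0975]
tcp_rot: [-170.6, 1.6, -57.2]
wrist_force: [0.3, 0.7, -1.3]
opening: 0.0416
```

Request:
servo_tool --steps '[{"x":0,"y":0,"z":0,"yaw":0},{"x":0,"y":0,"z":0,"yaw":0}]'

```text
time: 7.02
ee_pos: [0.3258, -0.4197, 0.0971]
tcp_rot: [-170.6, 1.6, -57.1]
wrist_force: [0.3, 0.6, -1.3]
opening: 0.0416
```

```bash
python3 - <<'E'
from h import *
for n in('scene','top'):
    im,d=snap(n,n+'5'); u,v=proj(n,[[.42,-.36,.05]])[0].astype(int); cv2.imwrite(f'pics/{n}5z.png',cv2.resize(im[max(0,v-45):v+45,max(u-60,0):u+60],None,fx=6,fy=6)[:,:,::-1])
E
```

```text
(no output)
```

View pics/scene5z.png

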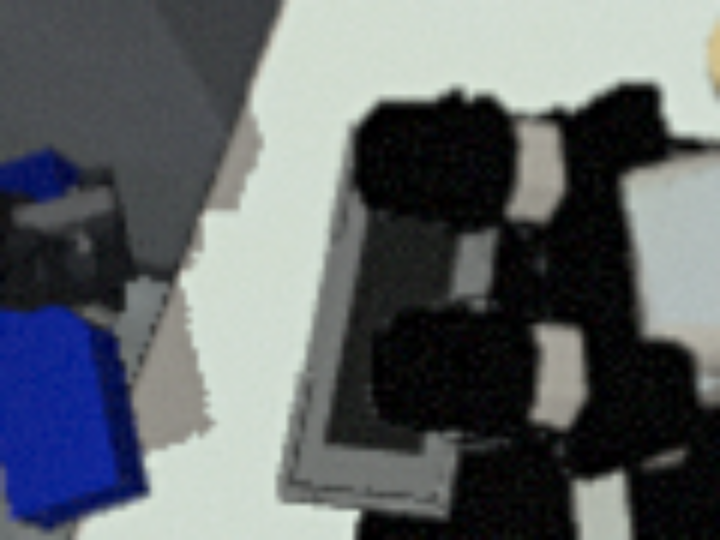

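View pics/top5z.png

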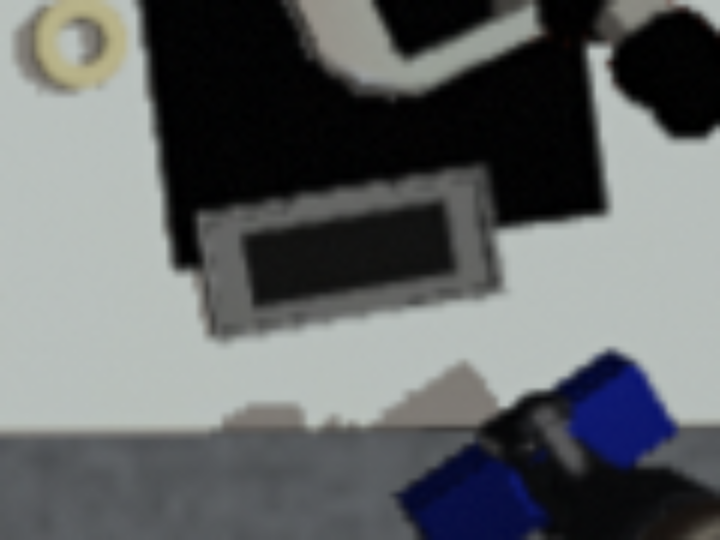

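The last joint hit its range: yaw must turn the positive way. The box is still held, over the robot side. I'll turn back and see whether the tilt goes.

Request:
servo_tool --steps '[{"x":0,"y":20,"z":20,"yaw":10},{"x":0,"y":40,"z":40,"yaw":20},{"x":0,"y":60,"z":50,"yaw":30},{"x":0,"y":60,"z":50,"yaw":40},{"x":0,"y":60,"z":50,"yaw":50},{"x":0,"y":60,"z":50,"yaw":50},{"x":0,"y":60,"z":50,"yaw":50},{"x":0,"y":60,"z":50,"yaw":50}]'

```text
time: 8.12
ee_pos: [0.3262, -0.3595, 0.1474]
tcp_rot: [-170.6, 1.6, -7.2]
wrist_force: [-0.3, -1.4, -1.2]
opening: 0.0416
```

```bash
python3 -c "
from workcell import get_obs
o=get_obs();print(o['q'],o['ee_pos'],o['tcp_rot'])"
```

```text
[-51.07705899   2.96109095  -1.97360719  92.74395872   5.63488864
 135.87881785] [ 0.3261783  -0.35945917  0.14738406] [-170.62237559    1.61455081   -7.20190298]
```

The tilt persists, since moves are relative and only yaw can be commanded. I'll remove it by pushing gently past the reach limit in free space, with the tool turned so its lean points inward. First I'll go to the free area beside the cart.

Request:
servo_tool --steps '[{"x":-40,"y":-40,"z":30,"yaw":0},{"x":-80,"y":-90,"z":60,"yaw":5},{"x":-110,"y":-150,"z":60,"yaw":9.6},{"x":-140,"y":-200,"z":60,"yaw":9.6},{"x":-165,"y":-250,"z":60,"yaw":9.6},{"x":-180,"y":-290,"z":60,"yaw":9.6},{"x":-180,"y":-290,"z":60,"yaw":9.6},{"x":-180,"y":-290,"z":60,"yaw":9.6},{"x":-180,"y":-290,"z":60,"yaw":9.6}]'

```text
time: 9.25
ee_pos: [0.1468, -0.6487, 0.2086]
tcp_rot: [-170.7, 1.6, 2.4]
wrist_force: [-0.2, -0.6, -0.8]
opening: 0.0417
```

```bash
python3 -c "
from workcell import get_obs
o=get_obs();print(o['q'],o['ee_pos'],o['tcp_rot'])"
```

```text
[-7.72964605e+01  3.30765053e+01  4.23729602e+01  1.08739557e+02
  1.03133427e-01  1.00407166e+02] [ 0.1467573  -0.64869805  0.20856368] [-170.69135804    1.59825538    2.41798116]
```

Request:
servo_tool --steps '[{"x":11,"y":-50,"z":0,"yaw":0},{"x":22,"y":-100,"z":0,"yaw":0},{"x":22,"y":-100,"z":0,"yaw":0},{"x":22,"y":-100,"z":0,"yaw":0}]'

```text
time: 9.75
ee_pos: [0.1653, -0.7291, 0.1957]
tcp_rot: [-171.7, 1.4, 2.4]
wrist_force: [-0.2, 0.1, -0.5]
opening: 0.0415
```

```bash
python3 -c "
from workcell import get_obs
o=get_obs();print(o['q'],o['ee_pos'],o['tcp_rot'])"
```

```text
[-7.72679828e+01  5.18854105e+01  7.05800619e+01  1.17121868e+02
  1.04029037e-01  1.00388023e+02] [ 0.1652584  -0.72906045  0.19571367] [-171.69059647    1.41299248    2.43897575]
```

Request:
servo_tool --steps '[{"x":11,"y":-50,"z":0,"yaw":0},{"x":22,"y":-100,"z":0,"yaw":0},{"x":22,"y":-100,"z":0,"yaw":0},{"x":22,"y":-100,"z":0,"yaw":0}]'

```text
time: 10.25
ee_pos: [0.1739, -0.7697, 0.1643]
tcp_rot: [-175.1, 0.8, 2.4]
wrist_force: [0.3, 0.6, -0.9]
opening: 0.0416
```

```bash
python3 -c "
from workcell import get_obs
o=get_obs();print(o['q'],o['ee_pos'],o['tcp_rot'])"
```

```text
[-7.73037707e+01  5.39442845e+01  7.06964111e+01  1.11696631e+02
  9.98068374e-02  1.00361795e+02] [ 0.17390341 -0.76965304  0.16425734] [-175.11791289    0.79044256    2.36382213]
```

Request:
servo_tool --steps '[{"x":11,"y":-50,"z":0,"yaw":0},{"x":22,"y":-100,"z":10,"yaw":0},{"x":30,"y":-130,"z":20,"yaw":0},{"x":30,"y":-130,"z":20,"yaw":0}]'

```text
time: 10.75
ee_pos: [0.1831, -0.8077, 0.1393]
tcp_rot: [-178.7, 0.1, 2.3]
wrist_force: [1.2, 0.6, 0.0]
opening: 0.0419
```

```bash
python3 -c "
from workcell import get_obs
o=get_obs();print(o['q'],o['ee_pos'],o['tcp_rot'])"
```

```text
[-7.72636105e+01  5.55814825e+01  7.07261109e+01  1.06446112e+02
  1.06029202e-01  1.00402365e+02] [ 0.18309574 -0.80767342  0.13925181] [-1.78700763e+02  1.30715917e-01  2.33430267e+00]
```

Request:
servo_tool --steps '[{"x":8,"y":-36,"z":0,"yaw":0},{"x":8,"y":-36,"z":0,"yaw":0},{"x":8,"y":-36,"z":0,"yaw":0}]'

```text
time: 11.12
ee_pos: [0.1863, -0.8227, 0.1288]
tcp_rot: [179.9, -0.1, 2.3]
wrist_force: [0.5, 0.8, -0.5]
opening: 0.0419
```

```bash
python3 -c "
from workcell import get_obs
o=get_obs();print(o['q'],o['ee_pos'],o['tcp_rot'])"
```

```text
[-77.27419283  56.27797904  70.71559399 104.34098591   0.10599418
 100.39683499] [ 0.18633572 -0.82271537  0.12883568] [ 1.79924086e+02 -1.21691921e-01  2.32914218e+00]
```

The tool is vertical again (179.9°, -0.1°). Retracting, then going to the holder with the yaw turned the positive way.

Request:
servo_tool --steps '[{"x":-2,"y":50,"z":15,"yaw":0},{"x":-4,"y":100,"z":40,"yaw":5},{"x":-6,"y":150,"z":60,"yaw":15},{"x":5,"y":200,"z":70,"yaw":25},{"x":20,"y":250,"z":70,"yaw":35},{"x":37,"y":300,"z":70,"yaw":45},{"x":54,"y":345,"z":70,"yaw":55},{"x":70,"y":390,"z":70,"yaw":65},{"x":85,"y":430,"z":70,"yaw":75},{"x":100,"y":470,"z":70,"yaw":85},{"x":114,"y":513,"z":70,"yaw":95},{"x":114,"y":513,"z":70,"yaw":96.8}]'

```text
time: 12.62
ee_pos: [0.301, -0.3078, 0.2]
tcp_rot: [179.8, -0.0, 99.5]
wrist_force: [0.6, -0.5, -0.3]
opening: 0.042
```

Request:
servo_tool --steps '[{"x":0,"y":0,"z":0,"yaw":0}]'

```text
time: 12.75
ee_pos: [0.301, -0.308, 0.2005]
tcp_rot: [179.8, 0.0, 99.4]
wrist_force: [-0.4, -0.4, -1.8]
opening: 0.0418
```

Now to the holder at reported z of about 0.09, first staying on the robot side.

Request:
servo_tool --steps '[{"x":0,"y":0,"z":-50,"yaw":0},{"x":30,"y":-10,"z":-100,"yaw":-0.3},{"x":60,"y":-25,"z":-120,"yaw":-0.3},{"x":90,"y":-40,"z":-120,"yaw":-0.3},{"x":115,"y":-52,"z":-120,"yaw":-0.3},{"x":128,"y":-60,"z":-120,"yaw":-0.3},{"x":128,"y":-60,"z":-120,"yaw":-0.3},{"x":128,"y":-60,"z":-120,"yaw":-0.3},{"x":128,"y":-60,"z":-120,"yaw":-0.3}]'

```text
time: 13.88
ee_pos: [0.4284, -0.368, 0.0806]
tcp_rot: [179.8, 0.0, 99.1]
wrist_force: [-0.3, -0.4, -1.1]
opening: 0.0416
```

```bash
python3 - <<'E'
from h import *
for n in('scene','top'):
    im,d=snap(n,n+'6'); u,v=proj(n,[[.42,-.36,.05]])[0].astype(int); cv2.imwrite(f'pics/{n}6z.png',cv2.resize(im[max(0,v-45):v+45,max(u-60,0):u+60],None,fx=6,fy=6)[:,:,::-1])
E
```

```text
(no output)
```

View pics/scene6z.png

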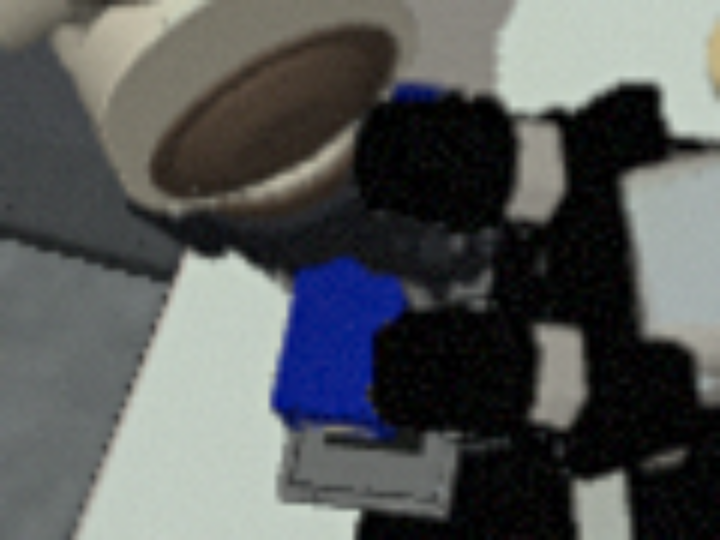

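View pics/top6z.png

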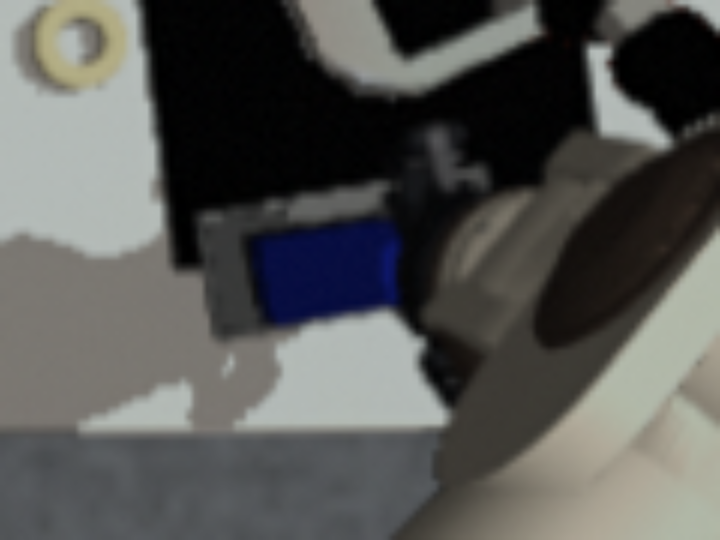

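```bash
python3 - <<'E'
from meas import *
u,v=proj('top',[[.42,-.36,.05]])[0].astype(int); o=np.array([max(u-60,0),max(0,v-45)])
f=np.load('pics/top6.npz'); C=cloud('top',f['d']); g=f['im'].astype(int); m=(g[...,2]>g[...,0]+50)&near(C,.43,-.36,.1); m=comp(m); print('topz',np.median(C[m][:,2]),C[m].min(0),C[m].max(0))
p=plane('top',np.array([[248,236],[273,326],[392,222],[400,302]])/6-.5+o,.1046); print(p.round(4).tolist())
f=np.load('pics/scene6.npz'); C=cloud('scene',f['d']); g=f['im'].astype(int); m=(g[...,2]>g[...,0]+50)&near(C,.43,-.36,.1); m=comp(m); print('topz',np.median(C[m][:,2]),C[m].min(0),C[m].max(0))
u,v=proj('scene',[[.42,-.36,.05]])[0].astype(int); o=np.array([max(u-60,0),max(0,v-45)])
print(plane('scene',np.array([[300,265],[274,412]])/6-.5+o,.1046).round(4).tolist())
E
```

```text
topz 0.10518821891837353 [ 0.40105882 -0.36295468  0.09901108] [ 0.44461629 -0.29830079  0.11104176]
[[0.4423, -0.2896, 0.1046], [0.3987, -0.3013, 0.1046], [0.4486, -0.3598, 0.1046], [0.4098, -0.3633, 0.1046]]
topz 0.10418559366359241 [ 0.40998783 -0.42747227  0.07596154] [ 0.45935963 -0.36881857  0.21488974]
[[0.41, -0.3747, 0.1046], [0.4203, -0.4294, 0.1046]]
```

The box is over the recess, centred within about 2 mm: (429,-360) against (428,-361). Lowering with a force check.

Request:
servo_tool --steps '[{"x":-0.5,"y":0,"z":-20,"yaw":0},{"x":-0.5,"y":0,"z":-40,"yaw":0},{"x":-0.5,"y":0,"z":-55,"yaw":0},{"x":-0.5,"y":0,"z":-62,"yaw":0},{"x":-0.5,"y":0,"z":-62,"yaw":0}]'

```text
time: 14.6
ee_pos: [0.428, -0.3679, 0.0186]
tcp_rot: [179.8, 0.0, 99.1]
wrist_force: [-1.2, -0.2, -0.8]
opening: 0.0419
```

Request:
servo_tool --steps '[{"x":0,"y":0,"z":-3,"yaw":0},{"x":0,"y":0,"z":-5.5,"yaw":0},{"x":0,"y":0,"z":-5.5,"yaw":0}]'

```text
time: 14.98
ee_pos: [0.4283, -0.3681, 0.0135]
tcp_rot: [179.8, 0.1, 99.1]
wrist_force: [0.4, -0.5, 0.7]
opening: 0.0417
```

Request:
servo_tool --steps '[{"x":0,"y":0,"z":0,"yaw":0},{"x":0,"y":0,"z":0,"yaw":0},{"x":0,"y":0,"z":0,"yaw":0},{"x":0,"y":0,"z":15,"yaw":0},{"x":0,"y":0,"z":40,"yaw":0},{"x":0,"y":0,"z":80,"yaw":0},{"x":-10,"y":20,"z":90,"yaw":0},{"x":-20,"y":60,"z":90,"yaw":0},{"x":-20,"y":120,"z":90,"yaw":0},{"x":-10,"y":180,"z":90,"yaw":0},{"x":-10,"y":180,"z":90,"yaw":0}]' --grip 58

```text
time: 16.35
ee_pos: [0.4189, -0.1851, 0.1049]
tcp_rot: [179.7, 0.1, 99.4]
wrist_force: [-0.2, -0.4, 0.7]
opening: 0.0581
```

```bash
python3 - <<'E'
from meas import *
for n in('scene','top'):
    im,d=snap(n,n+'7'); u,v=proj(n,[[.42,-.36,.05]])[0].astype(int); cv2.imwrite(f'pics/{n}7z.png',cv2.resize(im[max(0,v-45):v+45,max(u-60,0):u+60],None,fx=6,fy=6)[:,:,::-1])
    C=cloud(n,d); g=im.astype(int); m=(g[...,2]>g[...,0]+50)&near(C,.43,-.36,.1)&(C[...,2]>.028); print(np.median(C[comp(m)][:,2])); report(n,'blue',m,.037)
E
```

```text
0.03713776678032501
scene blue px 226.6 299.0 rect c 431.6 -374.0 size 44.2 106.0 ang 8.8 mom 427.1 -374.9 ell 430.6 -375.5  48.9 113.4
0.037920848632258426
top blue px 420.4 235.0 rect c 429.9 -366.6 size 41.1 122.2 ang 9.8 mom 434.7 -380.1 ell 435.0 -382.5  39.4 132.6
```

View pics/scene7z.png

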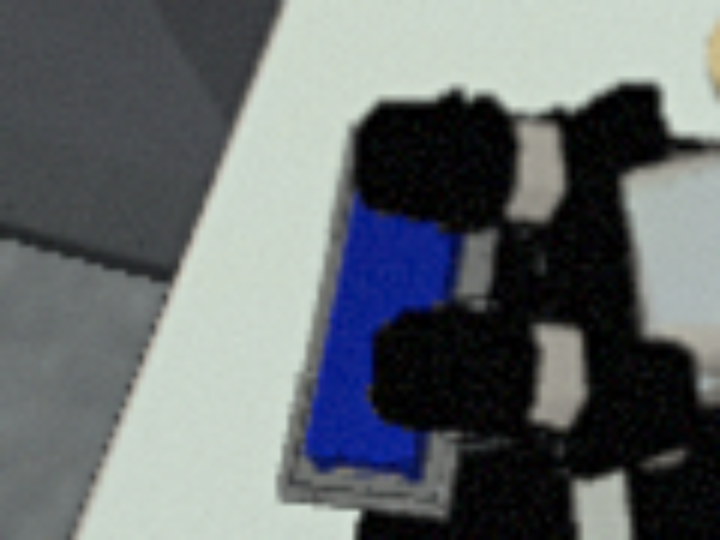

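View pics/top7z.png

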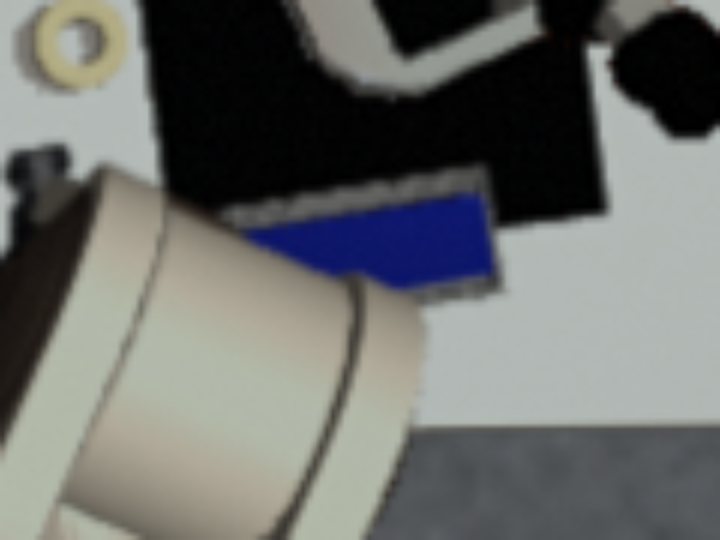

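Blue is seated in the recess: lid top at 0.037 m, and the lip shows all round it. Next the green box, gripped with the half turn so the last joint stays mid-range.

Request:
servo_tool --steps '[{"x":8,"y":10,"z":0,"yaw":10},{"x":15,"y":20,"z":0,"yaw":20},{"x":28,"y":30,"z":0,"yaw":30},{"x":28,"y":43.5,"z":0,"yaw":40},{"x":28,"y":43.5,"z":0,"yaw":50},{"x":28,"y":43.5,"z":0,"yaw":60},{"x":28,"y":43.5,"z":0,"yaw":70},{"x":28,"y":43.5,"z":0,"yaw":75.4},{"x":28,"y":43.5,"z":-30,"yaw":75.4},{"x":28,"y":43.5,"z":-50,"yaw":75.4},{"x":28,"y":43.5,"z":-50,"yaw":75.4}]' --grip 62

```text
time: 17.82
ee_pos: [0.4458, -0.1454, 0.0535]
tcp_rot: [179.7, -0.0, 174.5]
wrist_force: [-0.1, 0.2, -1.1]
opening: 0.062
```

```bash
python3 - <<'E'
from meas import *
for n in('top','scene'):
    im,d=snap(n,n+'8'); C=cloud(n,d); g=im.astype(int)
    if n=='top': report(n,'blue',(g[...,2]>g[...,0]+50)&near(C,.43,-.36,.1)&(C[...,2]>.028),.037)
    u,v=proj(n,[[.45,-.142,.03]])[0].astype(int); cv2.imwrite(f'pics/{n}8z.png',cv2.resize(im[max(0,v-45):v+45,max(u-60,0):u+60],None,fx=6,fy=6)[:,:,::-1])
print(get_obs()['q'])
E
```

```text
top blue px 415.8 236.8 rect c 429.4 -363.3 size 41.1 128.8 ang 9.7 mom 429.2 -364.4 ell 429.4 -364.9  41.9 163.9
[-18.19337609  -5.75588081 -20.13679492  75.53858293   0.29447408
 -12.71088002]
```

View pics/scene8z.png

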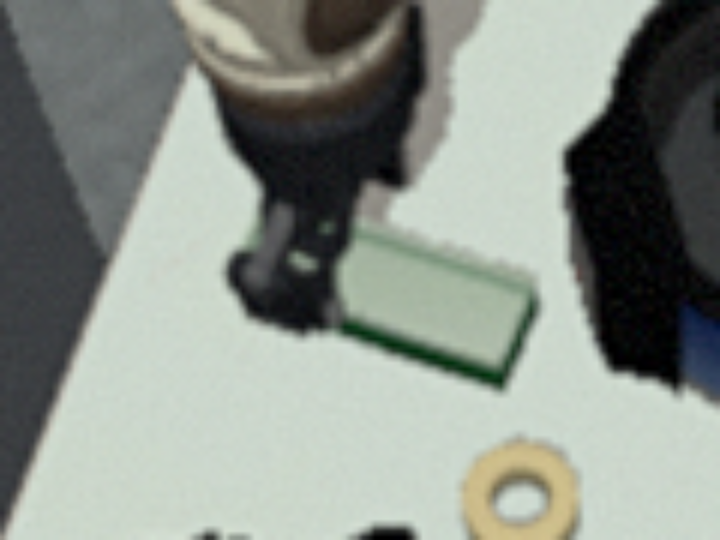

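Request:
servo_tool --steps '[{"x":1,"y":3.8,"z":-10,"yaw":0.3},{"x":1,"y":3.8,"z":-30,"yaw":0.3},{"x":1,"y":3.8,"z":-40,"yaw":0.3},{"x":1,"y":3.8,"z":-45.5,"yaw":0.3},{"x":1,"y":3.8,"z":-45.5,"yaw":0.3}]'

```text
time: 18.55
ee_pos: [0.448, -0.1415, 0.0099]
tcp_rot: [179.7, 0.1, 174.8]
wrist_force: [0.4, 0.2, -0.0]
opening: 0.0621
```

Request:
servo_tool --steps '[{"x":0,"y":0,"z":0,"yaw":0},{"x":0,"y":0,"z":0,"yaw":0},{"x":0,"y":0,"z":0,"yaw":0},{"x":0,"y":0,"z":0,"yaw":0},{"x":0,"y":0,"z":0,"yaw":0}]' --grip 34

```text
time: 19.18
ee_pos: [0.4485, -0.1417, 0.0107]
tcp_rot: [179.7, 0.2, 174.8]
wrist_force: [-1.2, -0.3, 5.5]
opening: 0.0414
```

Request:
servo_tool --steps '[{"x":0,"y":0,"z":40,"yaw":0},{"x":-5,"y":0,"z":80,"yaw":-8},{"x":-15,"y":-20,"z":95,"yaw":-18},{"x":-20,"y":-50,"z":95,"yaw":-28},{"x":-25,"y":-85,"z":95,"yaw":-38},{"x":-30,"y":-120,"z":95,"yaw":-48},{"x":-30,"y":-150,"z":95,"yaw":-58},{"x":-26,"y":-180,"z":95,"yaw":-68},{"x":-21.5,"y":-205,"z":95,"yaw":-75.7},{"x":-21.5,"y":-210,"z":95,"yaw":-75.7},{"x":-21.5,"y":-210,"z":95,"yaw":-75.7},{"x":-21.5,"y":-210,"z":95,"yaw":-75.7}]'

```text
time: 20.68
ee_pos: [0.4269, -0.3509, 0.1057]
tcp_rot: [179.7, 0.2, 99.2]
wrist_force: [0.6, -0.6, -0.2]
opening: 0.0418
```

Request:
servo_tool --steps '[{"x":0,"y":0,"z":0,"yaw":0},{"x":0,"y":0,"z":0,"yaw":0}]'

```text
time: 20.92
ee_pos: [0.427, -0.3505, 0.1059]
tcp_rot: [179.7, 0.2, 99.3]
wrist_force: [-1.1, -0.2, -1.5]
opening: 0.0421
```

```bash
python3 - <<'E'
from h import *
for n in('scene','top'):
    im,d=snap(n,n+'9'); u,v=proj(n,[[.42,-.36,.05]])[0].astype(int); cv2.imwrite(f'pics/{n}9z.png',cv2.resize(im[max(0,v-45):v+45,max(u-60,0):u+60],None,fx=6,fy=6)[:,:,::-1])
E
```

```text
(no output)
```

View pics/scene9z.png

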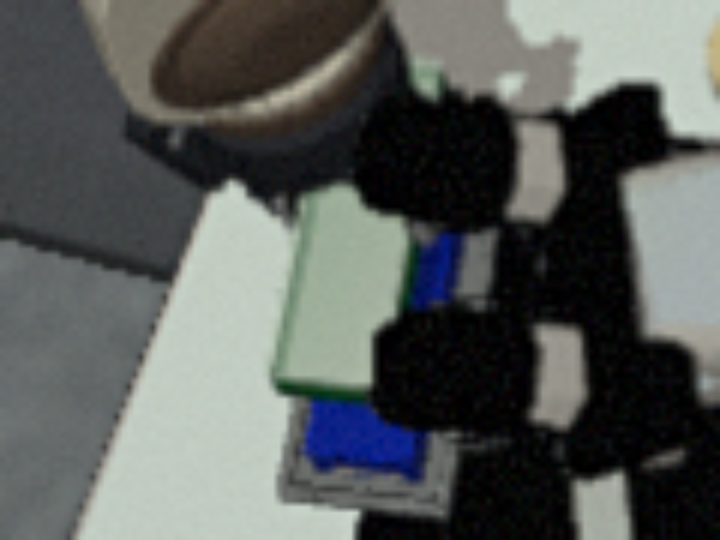

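View pics/top9z.png

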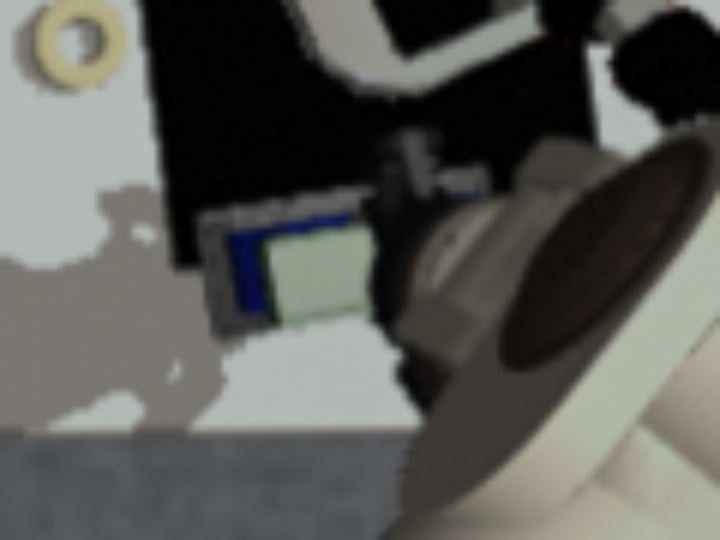

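```bash
python3 - <<'E'
from h import *
ax=np.array([-.158,.987]); pr=np.array([.987,.158])
def P(n,q,z):
    u,v=proj(n,[[.42,-.36,.05]])[0].astype(int); o=np.array([max(u-60,0),max(0,v-45)]); return plane(n,np.array(q)/6-.5+o,z)[:,:2]*1000
g=P('top',[[268,240],[278,322]],.1272); b=P('top',[[231,236],[243,315]],.037)
print('top green',g.round(1).tolist(),'blue',b.round(1).tolist())
print(' green centre along/perp',(g.mean(0)-62.5*ax)@ax,(g.mean(0)-62.5*ax)@pr,' blue',(b.mean(0)-65*ax)@ax,(b.mean(0)-65*ax)@pr)
g=P('scene',[[278,376],[308,200]],.1272); b=P('scene',[[308,460],[358,195],[422,478]],.037)
print('scene g',g.round(1).tolist(),'b',b.round(1).tolist())
print(' green along',g[0]@ax+62.5,'perp',(g@pr)+21,' blue along',b[0]@ax+65,b[2]@ax+65,'perp',(b[:2]@pr)+21,b[2]@pr-21)
im=np.load('pics/top9.npz')
E
```

```text
top green [[441.5, -294.7], [402.6, -299.1]] blue [[438.9, -293.9], [398.4, -299.7]]
 green centre along/perp -422.1523550162509 369.6309301267692  blue -423.99235696276185 366.3163632180327
scene g [[423.4, -421.1], [410.7, -356.2]] b [[420.6, -430.1], [402.7, -324.8], [465.1, -425.0]]
 green along -420.04288586075285 perp [372.35765309 370.12247684]  blue along -426.00239911357244 -427.9208071677284 perp [368.12134874 367.12508419] 370.9568195310613
```

Request:
servo_tool --steps '[{"x":-2,"y":-3.4,"z":-15,"yaw":-0.1},{"x":-2,"y":-3.4,"z":-35,"yaw":-0.1},{"x":-2,"y":-3.4,"z":-48,"yaw":-0.1},{"x":-2,"y":-3.4,"z":-53,"yaw":-0.1},{"x":-2,"y":-3.4,"z":-53,"yaw":-0.1},{"x":-2,"y":-3.4,"z":-53,"yaw":-0.1}]'

```text
time: 21.78
ee_pos: [0.4252, -0.3543, 0.0536]
tcp_rot: [179.7, 0.3, 99.2]
wrist_force: [0.1, 0.2, -1.1]
opening: 0.0417
```

```bash
python3 - <<'E'
from h import *
for n in('scene','top'):
    im,d=snap(n,n+'10'); u,v=proj(n,[[.42,-.36,.05]])[0].astype(int); cv2.imwrite(f'pics/{n}10z.png',cv2.resize(im[max(0,v-45):v+45,max(u-60,0):u+60],None,fx=6,fy=6)[:,:,::-1])
E
```

```text
(no output)
```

View pics/scene10z.png

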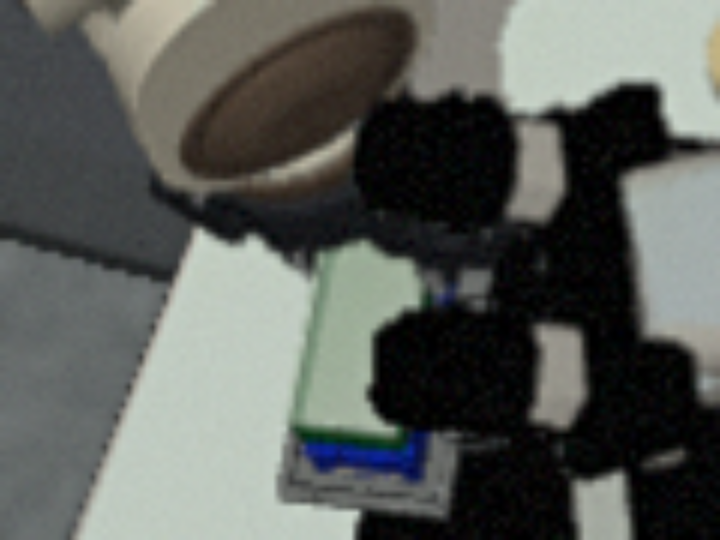

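View pics/top10z.png

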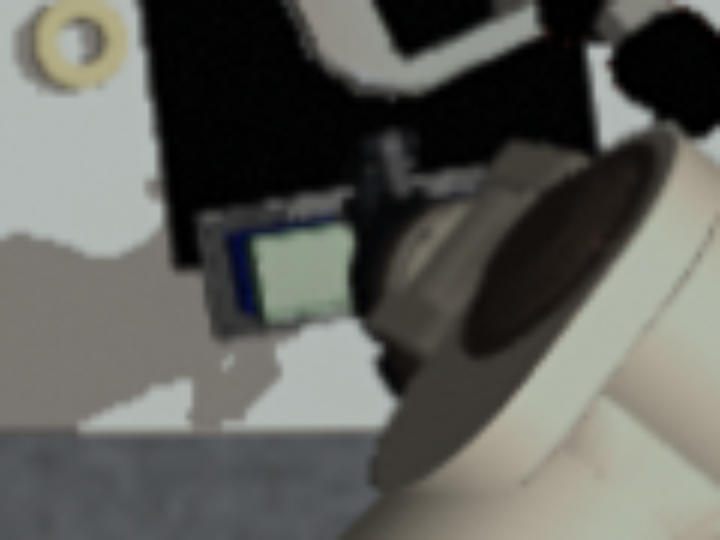

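```bash
python3 - <<'E'
from h import *
ax=np.array([-.158,.987]); pr=np.array([.987,.158])
def P(n,q,z):
    u,v=proj(n,[[.42,-.36,.05]])[0].astype(int); o=np.array([max(u-60,0),max(0,v-45)]); return plane(n,np.array(q)/6-.5+o,z)[:,:2]*1000
g=P('top',[[249,238],[262,326]],.0749); b=P('top',[[231,236],[243,315]],.037)
for q,h in((g,62.5),(b,65)): print('top',q.mean(0)@ax-h,q.mean(0)@pr,(q@pr).round(1))
g=P('scene',[[296,428],[322,265]],.0749); b=P('scene',[[308,464],[422,480],[358,195]],.037)
print('scene',g[0]@ax+62.5,(g@pr)+21,'blue',(b@ax)[:2]+65,(b@pr)+[21,-21,21])
for n,s in(('scene',10),('top',10)):
    im=np.load(f'pics/{n}10.npz')['im']; u,v=proj(n,[[.42,-.36,.05]])[0].astype(int)
    if n=='scene': c=im[v+10:v+45,u-25:u+25]
    else: c=im[v-15:v+20,u-35:u+15]
    cv2.imwrite(f'pics/{n}10zz.png',cv2.resize(c,None,fx=14,fy=14,interpolation=cv2.INTER_NEAREST)[:,:,::-1])
E
```

```text
top -423.47128526458533 365.2726345916297 [387.3 343.2]
top -424.0487119627619 366.3163632180327 [386.8 345.8]
scene -425.6550018503957 [370.08955354 367.53185777] blue [-427.52138906 -428.67741689] [368.42372431 371.09464537 367.12508419]
```

View pics/scene10zz.png

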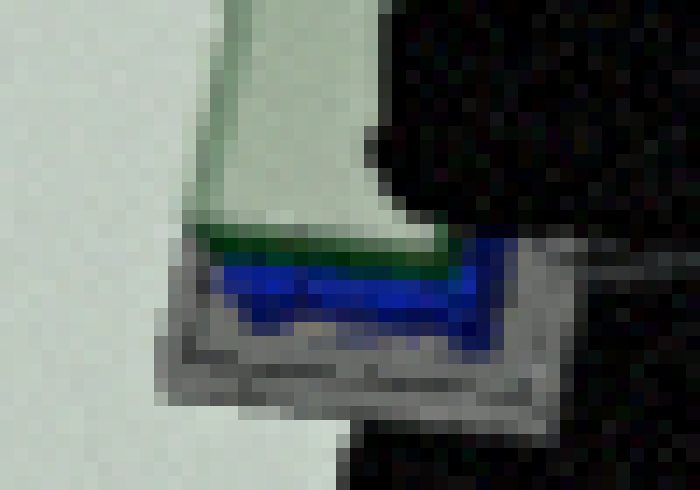

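View pics/top10zz.png

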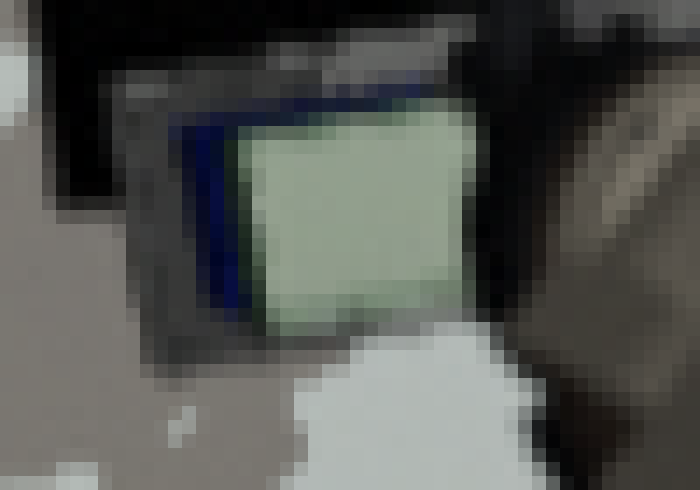

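Green sits over blue within about 1 mm. Nudging 1 mm, setting it down and releasing.

Request:
servo_tool --steps '[{"x":0,"y":-1,"z":-3,"yaw":0},{"x":0,"y":-1,"z":-6,"yaw":0},{"x":0,"y":-1,"z":-6,"yaw":0},{"x":0,"y":-1,"z":-6,"yaw":0}]'

```text
time: 22.38
ee_pos: [0.4254, -0.3555, 0.0478]
tcp_rot: [179.7, 0.3, 99.2]
wrist_force: [-0.0, 0.2, 3.0]
opening: 0.0415
```

Request:
servo_tool --steps '[{"x":0,"y":0,"z":0,"yaw":0},{"x":0,"y":0,"z":0,"yaw":0},{"x":0,"y":0,"z":0,"yaw":0},{"x":0,"y":0,"z":15,"yaw":0},{"x":0,"y":0,"z":40,"yaw":0},{"x":0,"y":0,"z":80,"yaw":0},{"x":-10,"y":20,"z":90,"yaw":0},{"x":-20,"y":60,"z":90,"yaw":0},{"x":-20,"y":120,"z":100,"yaw":0},{"x":-10,"y":180,"z":110,"yaw":0},{"x":-10,"y":230,"z":130,"yaw":0},{"x":-10,"y":250,"z":130,"yaw":0}]' --grip 58

```text
time: 23.88
ee_pos: [0.4159, -0.1034, 0.1807]
tcp_rot: [179.5, 0.4, 99.3]
wrist_force: [0.7, -0.2, 0.6]
opening: 0.0584
```

```bash
python3 - <<'E'
from meas import *
for n in('scene','top'):
    im,d=snap(n,n+'11'); u,v=proj(n,[[.42,-.36,.05]])[0].astype(int); cv2.imwrite(f'pics/{n}11z.png',cv2.resize(im[max(0,v-45):v+45,max(u-60,0):u+60],None,fx=6,fy=6)[:,:,::-1])
    C=cloud(n,d); m=near(C,.43,-.36,.1)&(C[...,2]>.055)&(C[...,2]<.085); print(np.median(C[comp(m)][:,2])); report(n,'green',m,.069)
E
```

```text
0.06885270013650803
scene green px 223.9 295.2 rect c 429.3 -363.0 size 44.8 126.9 ang 9.2 mom 426.7 -376.5 ell 427.0 -368.5  45.8 137.0
0.0697275536270328
top green px 418.1 237.5 rect c 428.3 -362.6 size 43.0 127.0 ang 10.7 mom 428.9 -363.7 ell 429.3 -364.9  43.5 164.7
```

View pics/scene11z.png

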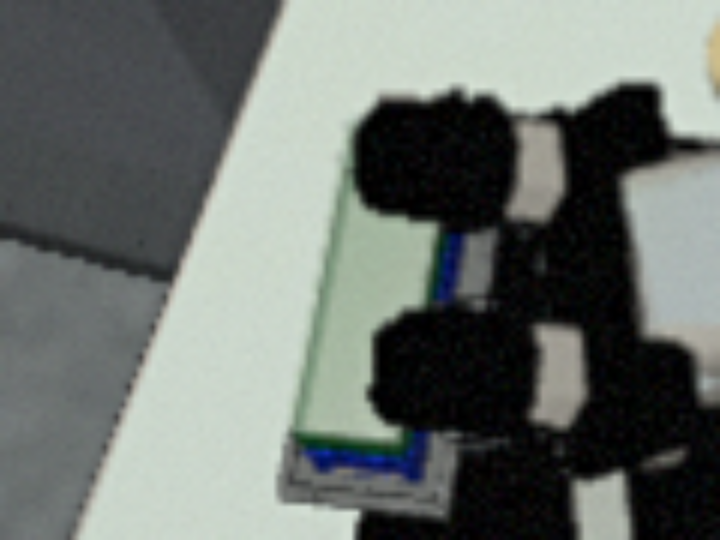

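View pics/top11z.png

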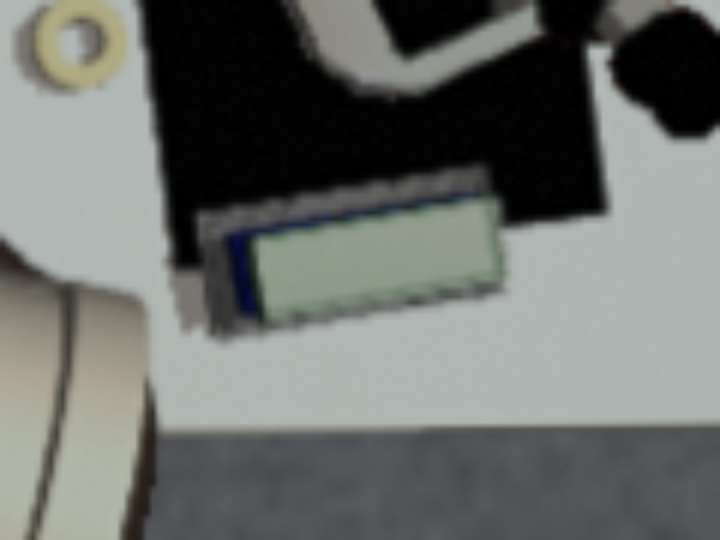

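Green is square on blue: (429,-363) against (429,-363), top at 0.069 m. Next the tall pot.

Request:
servo_tool --steps '[{"x":6,"y":45,"z":0,"yaw":0},{"x":12,"y":90,"z":0,"yaw":0},{"x":18,"y":130,"z":0,"yaw":0},{"x":18.3,"y":140,"z":0,"yaw":0},{"x":18.3,"y":140,"z":0,"yaw":0},{"x":18.3,"y":140,"z":-20,"yaw":0},{"x":18.3,"y":140,"z":-40,"yaw":0},{"x":18.3,"y":140,"z":-60,"yaw":0},{"x":18.3,"y":140,"z":-60,"yaw":0},{"x":18.3,"y":140,"z":-60,"yaw":0}]' --grip 80

```text
time: 25.22
ee_pos: [0.4343, 0.0353, 0.1204]
tcp_rot: [179.5, 0.3, 99.3]
wrist_force: [0.5, 0.4, 0.1]
opening: 0.0802
```

```bash
python3 - <<'E'
from h import *
for n in('scene','top'):
    im,d=snap(n,n+'12'); u,v=proj(n,[[.434,.036,.1]])[0].astype(int); cv2.imwrite(f'pics/{n}12z.png',cv2.resize(im[max(0,v-45):v+45,max(u-60,0):u+60],None,fx=6,fy=6)[:,:,::-1])
E
```

```text
(no output)
```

View pics/scene12z.png

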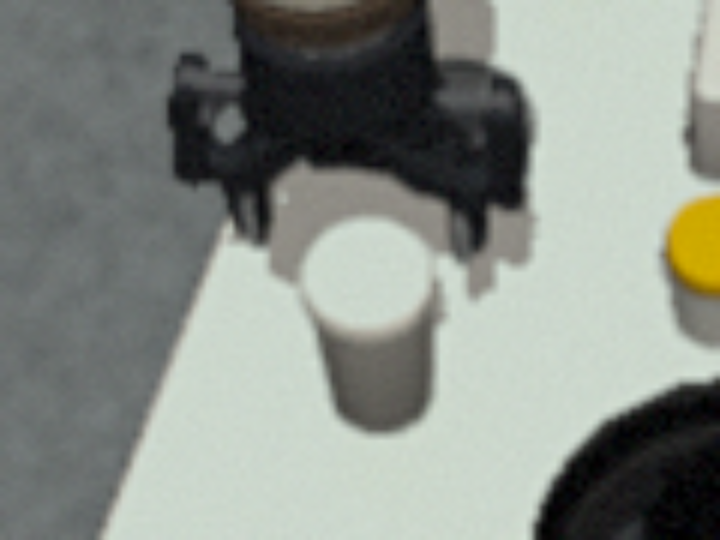

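```bash
python3 - <<'E'
from h import *
u,v=proj('scene',[[.434,.036,.1]])[0].astype(int); o=np.array([max(u-60,0),max(0,v-45)])
a=np.radians(9.3)
for z in(.11,.12,.13,.14,.15):
    print(z,[((proj('scene',[[.4343+s*.044*np.cos(a),.0353+s*.044*np.sin(a),z]])[0]-o+.5)*6).round(0).tolist() for s in(-1,1)])
E
```

```text
0.11 [[263.0, 259.0], [467.0, 276.0]]
0.12 [[261.0, 245.0], [466.0, 263.0]]
0.13 [[258.0, 232.0], [465.0, 249.0]]
0.14 [[256.0, 219.0], [464.0, 236.0]]
0.15 [[253.0, 205.0], [463.0, 222.0]]
```

The tips stand about 5 mm above the reported TCP, clear on both sides of the lid at (262,240) and (470,250). Descending to grip at the lid.

Request:
servo_tool --steps '[{"x":0,"y":1,"z":-15,"yaw":0},{"x":0,"y":1,"z":-30,"yaw":0},{"x":0,"y":1,"z":-44,"yaw":0},{"x":0,"y":1,"z":-44,"yaw":0},{"x":0,"y":1,"z":-44,"yaw":0}]'

```text
time: 25.95
ee_pos: [0.4345, 0.0368, 0.0766]
tcp_rot: [179.5, 0.3, 99.3]
wrist_force: [-0.0, -0.4, 0.2]
opening: 0.0798
```

Request:
servo_tool --steps '[{"x":0,"y":0,"z":0,"yaw":0},{"x":0,"y":0,"z":0,"yaw":0},{"x":0,"y":0,"z":0,"yaw":0},{"x":0,"y":0,"z":0,"yaw":0},{"x":0,"y":0,"z":0,"yaw":0}]' --grip 50 --grip_force 30

```text
time: 26.58
ee_pos: [0.4349, 0.0368, 0.0775]
tcp_rot: [179.4, 0.3, 99.3]
wrist_force: [-1.8, -1.3, 5.5]
opening: 0.0575
```

```bash
python3 - <<'E'
from meas import *
for n in('scene','top'):
    im,d=snap(n,n+'13'); u,v=proj(n,[[.434,.036,.1]])[0].astype(int); cv2.imwrite(f'pics/{n}13z.png',cv2.resize(im[max(0,v-45):v+45,max(u-60,0):u+60],None,fx=6,fy=6)[:,:,::-1])
E
```

```text
(no output)
```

View pics/scene13z.png

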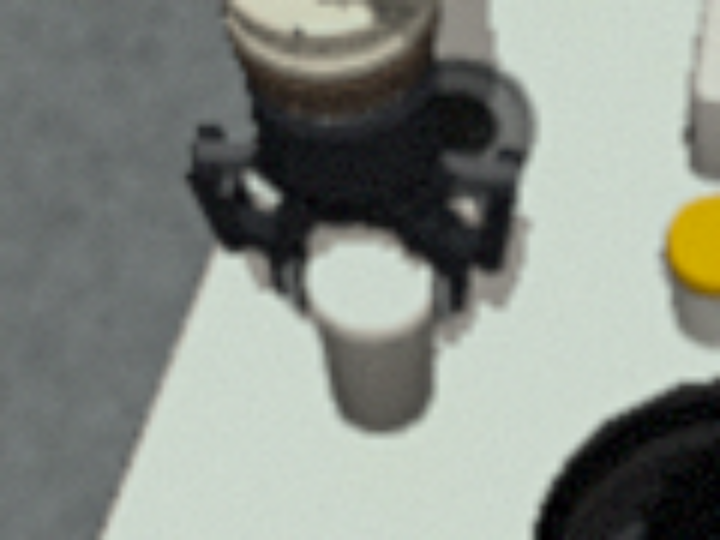

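Request:
servo_tool --steps '[{"x":0,"y":0,"z":20,"yaw":0},{"x":0,"y":0,"z":40,"yaw":0},{"x":-2,"y":30,"z":40,"yaw":0},{"x":-4,"y":65,"z":40,"yaw":0},{"x":-6,"y":100,"z":40,"yaw":0},{"x":-8,"y":130,"z":40,"yaw":0},{"x":-10.2,"y":147.5,"z":40,"yaw":0},{"x":-10.2,"y":147.5,"z":40,"yaw":0},{"x":-10.2,"y":147.5,"z":25,"yaw":0},{"x":-10.2,"y":147.5,"z":15,"yaw":0},{"x":-10.2,"y":147.5,"z":15,"yaw":0},{"x":-10.2,"y":147.5,"z":15,"yaw":0}]'

```text
time: 28.18
ee_pos: [0.4247, 0.184, 0.0925]
tcp_rot: [179.4, 0.3, 99.3]
wrist_force: [0.4, -0.5, -0.2]
opening: 0.0568
```

```bash
python3 - <<'E'
from meas import *
for n in('scene','top'):
    im,d=snap(n,n+'14'); u,v=proj(n,[[.424,.184,.05]])[0].astype(int); cv2.imwrite(f'pics/{n}14z.png',cv2.resize(im[max(0,v-45):v+45,max(u-60,0):u+60],None,fx=6,fy=6)[:,:,::-1])
    C=cloud(n,d); 
    if n=='scene':
        m=near(C,.424,.184,.05)&(C[...,2]>.1)&(C[...,2]<.125)&(im.min(2)>150); print(np.median(C[comp(m)][:,2])); report(n,'pot',m,.11)
E
```

```text
0.11473259480153668
scene pot px 292.4 95.0 rect c 425.2 183.2 size 51.7 47.4 ang 14.9 mom 425.0 183.0 ell 425.0 183.0  45.1 54.0
```

View pics/scene14z.png

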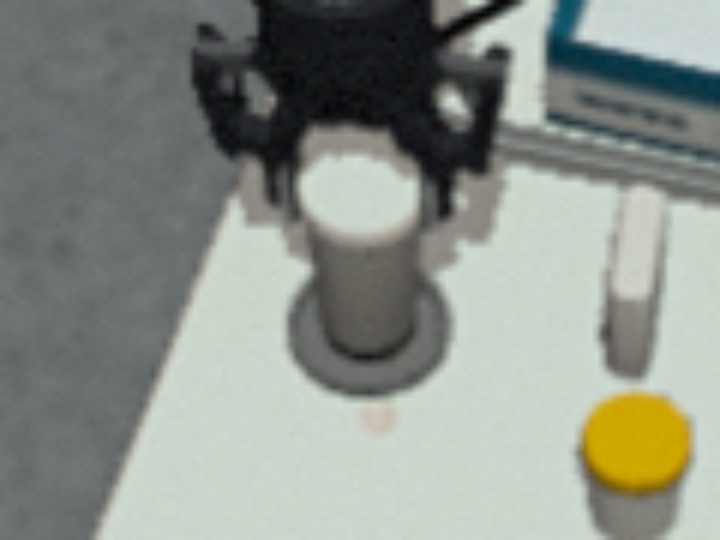

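View pics/top14z.png

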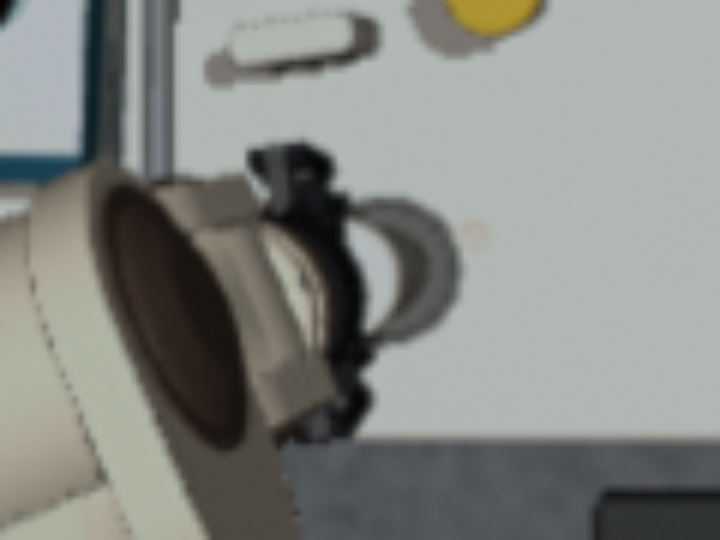

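The pot's foot sits centrally over the dish. Lowering and releasing.

Request:
servo_tool --steps '[{"x":-0.5,"y":0,"z":-5,"yaw":0},{"x":-0.5,"y":0,"z":-9,"yaw":0},{"x":-0.5,"y":0,"z":-10,"yaw":0},{"x":-0.5,"y":0,"z":-10,"yaw":0}]'

```text
time: 28.78
ee_pos: [0.4244, 0.1842, 0.0828]
tcp_rot: [179.4, 0.3, 99.3]
wrist_force: [0.1, 0.1, -0.4]
opening: 0.057
```

Request:
servo_tool --steps '[{"x":0,"y":0,"z":0,"yaw":0},{"x":0,"y":0,"z":0,"yaw":0},{"x":0,"y":0,"z":0,"yaw":0},{"x":0,"y":0,"z":0,"yaw":0},{"x":0,"y":0,"z":20,"yaw":0},{"x":0,"y":0,"z":50,"yaw":0},{"x":0,"y":-10,"z":90,"yaw":0},{"x":0,"y":-60,"z":90,"yaw":0},{"x":10,"y":-120,"z":90,"yaw":0},{"x":10,"y":-120,"z":90,"yaw":0}]' --grip 80

```text
time: 30.02
ee_pos: [0.4347, 0.0609, 0.173]
tcp_rot: [179.3, 0.4, 99.0]
wrist_force: [0.1, 0.9, 0.6]
opening: 0.0799
```

```bash
python3 - <<'E'
from meas import *
for n in('scene','top'):
    im,d=snap(n,n+'15'); C=cloud(n,d)
    m=near(C,.424,.184,.045)&(C[...,2]>.097)&(C[...,2]<.115); print(np.median(C[comp(m)][:,2])); report(n,'pot',m,.105)
    report(n,'yellow',(hsv(im)[...,1]>120)&near(C,.571,.117,.06),.062)
    u,v=proj(n,[[.45,.15,.05]])[0].astype(int); cv2.imwrite(f'pics/{n}15z.png',cv2.resize(im[max(0,v-55):v+55,max(u-75,0):u+75],None,fx=5,fy=5)[:,:,::-1])
E
```

```text
0.1056431752366721
scene pot px 299.6 97.1 rect c 444.2 185.1 size 2.1 24.6 ang 54.3 mom 444.3 184.9 ell 552.8 107.1  2.0 1350.3
scene yellow px 338.7 136.7 rect c 571.7 115.7 size 45.7 51.5 ang 14.7 mom 571.9 116.7 ell 571.8 116.7  46.0 51.9Traceback (most recent call last):
  File "<stdin>", line 4, in <module>
  File "meas.py", line 6, in comp
    n,l,s,c=cv2.connectedComponentsWithStats(m.astype(np.uint8)); return l==1+np.argmax(s[1:,4])
                                                                              ~~~~~~~~~^^^^^^^^^
    return _wrapfunc(a, 'argmax', axis=axis, out=out, **kwds)
    return bound(*args, **kwds)
ValueError: attempt to get argmax of an empty sequence
```

View pics/scene15z.png

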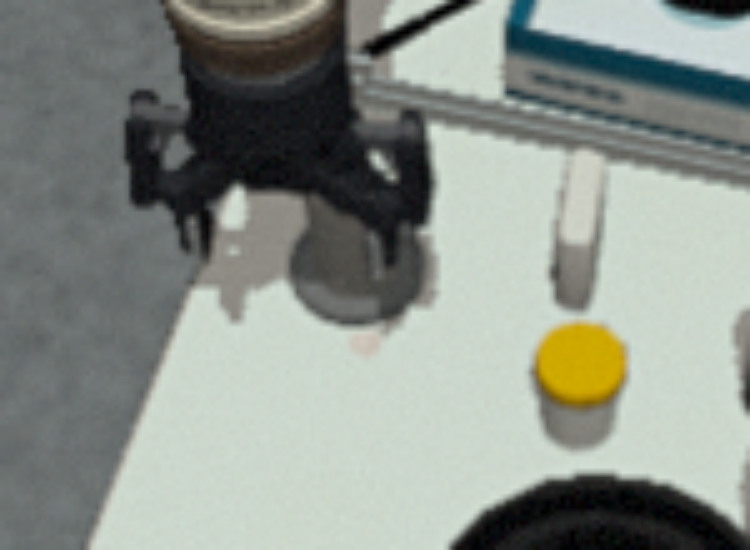

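```bash
python3 - <<'E'
from h import *
P=np.vstack([np.load(f'pics/C{n}.npy').reshape(-1,3) for n in('top','scene')])
for cx,cy in((.571,.117),(.54,-.218)):
  d=P[:,:2]-[cx,cy]; rr=np.hypot(*d.T)
  for lo,hi in((.02,.05),(.05,.08),(.08,.12),(.12,.16),(.16,.2),(.2,.3),(.3,.5)):
    m=(P[:,2]>lo)&(P[:,2]<hi)&(rr<.16)&(rr>.04)
    if m.sum()>3: i=np.argsort(np.where(m,rr,9))[3]; print(cx,lo,hi,m.sum(),rr[i].round(3),P[i].round(3))
E
```

```text
0.571 0.02 0.05 412 0.074 [0.553 0.188 0.03 ]
0.571 0.05 0.08 607 0.074 [0.546 0.187 0.051]
0.571 0.08 0.12 878 0.093 [0.656 0.155 0.102]
0.571 0.12 0.16 1307 0.111 [0.602 0.01  0.13 ]
0.54 0.02 0.05 2128 0.057 [ 0.514 -0.167  0.025]
0.54 0.05 0.08 618 0.071 [ 0.562 -0.15   0.058]
0.54 0.08 0.12 583 0.071 [ 0.558 -0.15   0.112]
0.54 0.12 0.16 2996 0.078 [ 0.549 -0.14   0.127]
0.54 0.16 0.2 824 0.11 [ 0.586 -0.318  0.183]
0.54 0.2 0.3 43 0.154 [ 0.55  -0.372  0.245]
0.54 0.3 0.5 563 0.137 [ 0.558 -0.354  0.346]
```

Request:
servo_tool --steps '[{"x":40,"y":15,"z":0,"yaw":0},{"x":80,"y":30,"z":0,"yaw":0},{"x":115,"y":45,"z":0,"yaw":0},{"x":136.8,"y":56,"z":0,"yaw":0},{"x":136.8,"y":56,"z":0,"yaw":0},{"x":136.8,"y":56,"z":-30,"yaw":0},{"x":136.8,"y":56,"z":-60,"yaw":0},{"x":136.8,"y":56,"z":-80,"yaw":0},{"x":136.8,"y":56,"z":-80,"yaw":0},{"x":136.8,"y":56,"z":-80,"yaw":0}]' --grip 72

```text
time: 31.38
ee_pos: [0.5712, 0.1202, 0.0941]
tcp_rot: [179.3, 0.3, 99.2]
wrist_force: [-0.2, 0.3, 0.8]
opening: 0.0718
```

```bash
python3 - <<'E'
from meas import *
for n in('scene','top'):
    im,d=snap(n,n+'16'); C=cloud(n,d)
    m=near(C,.424,.184,.045)&(C[...,2]>.097)&(C[...,2]<.115)
    if m.sum()>10: print(np.median(C[comp(m)][:,2])); report(n,'pot',m,.105)
    m=(hsv(im)[...,1]>120)&near(C,.571,.117,.06)
    if m.sum()>10:report(n,'yellow',m,.062)
    u,v=proj(n,[[.52,.15,.05]])[0].astype(int); cv2.imwrite(f'pics/{n}16z.png',cv2.resize(im[max(0,v-55):v+55,max(u-75,0):u+75],None,fx=5,fy=5)[:,:,::-1])
E
```

```text
0.10433558865345754
scene pot px 292.6 96.6 rect c 425.7 180.5 size 57.2 61.0 ang 14.9 mom 425.6 182.0 ell 425.6 182.0  56.9 61.7
scene yellow px 338.7 136.7 rect c 571.7 115.7 size 45.7 51.5 ang 14.7 mom 571.8 116.6 ell 571.8 116.6  46.3 52.1
top yellow px 262.7 191.8 rect c 569.1 105.9 size 42.7 21.5 ang 0.1 mom 569.6 105.0 ell 569.3 105.2  20.6 44.1
```

View pics/scene16z.png

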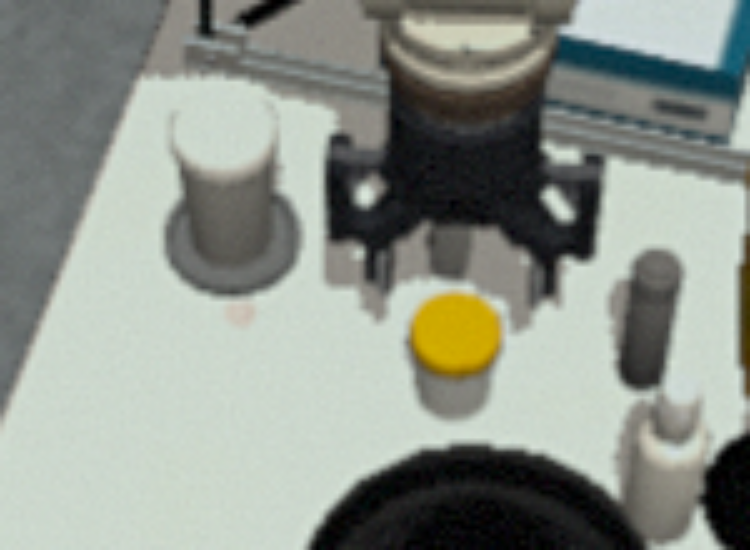

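View pics/top16z.png

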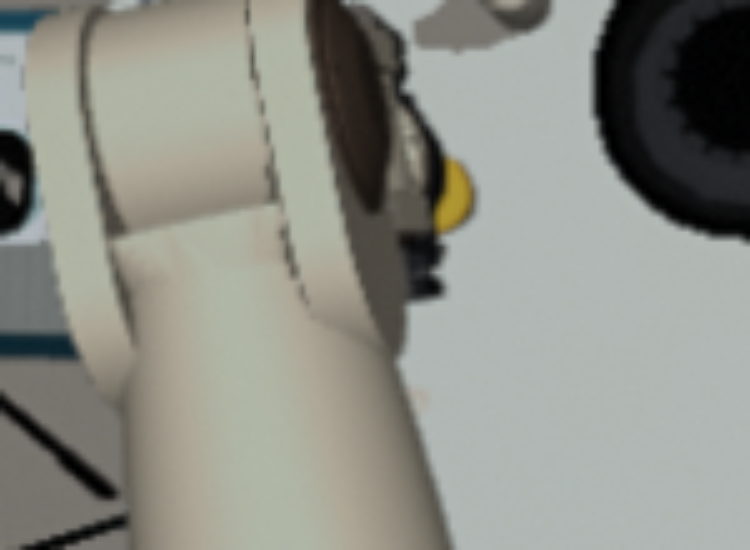

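The tall pot stands upright in the dish, and the jaws straddle the yellow cap. Going down to grip the small pot.

Request:
servo_tool --steps '[{"x":0.3,"y":-3,"z":-15,"yaw":0},{"x":0.3,"y":-3,"z":-35,"yaw":0},{"x":0.3,"y":-3,"z":-50,"yaw":0},{"x":0.3,"y":-3,"z":-55,"yaw":0},{"x":0.3,"y":-3,"z":-55,"yaw":0}]'

```text
time: 32.1
ee_pos: [0.5719, 0.117, 0.0391]
tcp_rot: [179.3, 0.3, 99.2]
wrist_force: [0.3, 0.2, 0.3]
opening: 0.0718
```

Request:
servo_tool --steps '[{"x":0,"y":0,"z":0,"yaw":0},{"x":0,"y":0,"z":0,"yaw":0},{"x":0,"y":0,"z":0,"yaw":0},{"x":0,"y":0,"z":0,"yaw":0},{"x":0,"y":0,"z":0,"yaw":0}]' --grip 42

```text
time: 32.72
ee_pos: [0.5723, 0.1171, 0.04]
tcp_rot: [179.2, 0.3, 99.2]
wrist_force: [-1.3, -0.7, 5.9]
opening: 0.0498
```

Request:
servo_tool --steps '[{"x":0,"y":0,"z":40,"yaw":0},{"x":0,"y":0,"z":90,"yaw":0},{"x":-15,"y":8,"z":130,"yaw":0},{"x":-50,"y":25,"z":135,"yaw":0},{"x":-90,"y":42,"z":135,"yaw":0},{"x":-125,"y":58,"z":135,"yaw":0},{"x":-147.9,"y":66.6,"z":135,"yaw":0},{"x":-147.9,"y":66.6,"z":135,"yaw":0},{"x":-147.9,"y":66.6,"z":125,"yaw":0},{"x":-147.9,"y":66.6,"z":115,"yaw":0},{"x":-147.9,"y":66.6,"z":115,"yaw":0},{"x":-147.9,"y":66.6,"z":115,"yaw":0}]'

```text
time: 34.22
ee_pos: [0.4246, 0.1835, 0.1548]
tcp_rot: [179.2, 0.3, 99.2]
wrist_force: [0.1, -0.1, -0.6]
opening: 0.0493
```

```bash
python3 - <<'E'
from meas import *
print(get_obs()['ee_pos'])
for n in('scene','top'):
    im,d=snap(n,n+'17'); C=cloud(n,d)
    m=(hsv(im)[...,1]>120)&near(C,.424,.184,.06)&(C[...,2]>.12)
    if m.sum()>10:print(np.median(C[comp(m)][:,2])); report(n,'yellow',m,.177)
    u,v=proj(n,[[.424,.184,.1]])[0].astype(int); cv2.imwrite(f'pics/{n}17z.png',cv2.resize(im[max(0,v-45):v+45,max(u-60,0):u+60],None,fx=6,fy=6)[:,:,::-1])
E
```

```text
[0.42457969 0.18346299 0.15484475]
0.1768290506763141
scene yellow px 291.4 78.7 rect c 425.1 181.6 size 46.6 53.2 ang 16.3 mom 426.0 182.9 ell 426.0 182.8  49.3 54.1
0.17864931964806896
top yellow px 232.6 240.6 rect c 428.5 168.6 size 47.8 19.7 ang 12.3 mom 429.4 169.6 ell 429.1 170.0  19.3 48.3
```

View pics/scene17z.png

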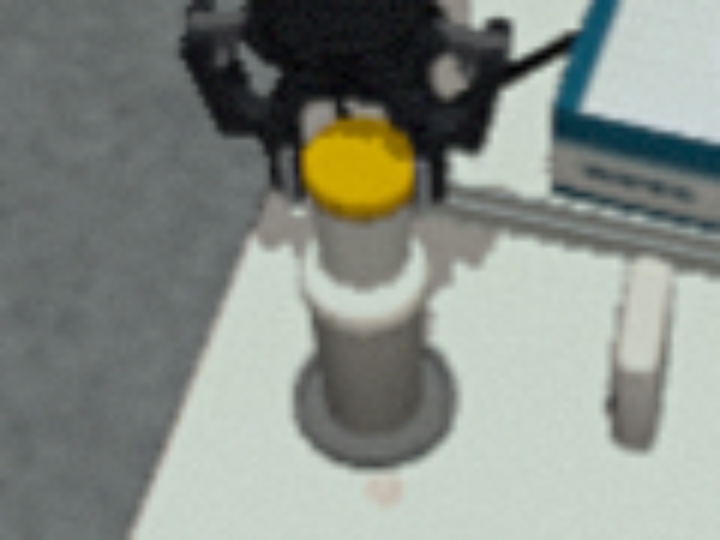

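View pics/top17z.png

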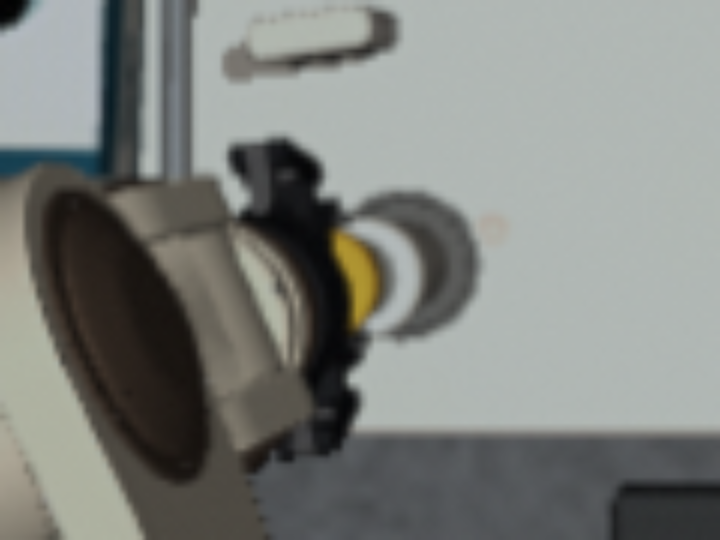

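In the scene view the small pot is within 1 mm of the tall pot's axis. Lowering and releasing.

Request:
servo_tool --steps '[{"x":-0.3,"y":-0.3,"z":-5,"yaw":0},{"x":-0.3,"y":-0.3,"z":-8,"yaw":0},{"x":-0.3,"y":-0.3,"z":-10,"yaw":0},{"x":-0.3,"y":-0.3,"z":-10,"yaw":0}]'

```text
time: 34.83
ee_pos: [0.4244, 0.1833, 0.1452]
tcp_rot: [179.2, 0.3, 99.2]
wrist_force: [-0.6, -0.4, -0.2]
opening: 0.0497
```

Request:
servo_tool --steps '[{"x":0,"y":0,"z":0,"yaw":0},{"x":0,"y":0,"z":0,"yaw":0},{"x":0,"y":0,"z":0,"yaw":0},{"x":0,"y":0,"z":0,"yaw":0},{"x":0,"y":0,"z":15,"yaw":0},{"x":0,"y":0,"z":50,"yaw":0},{"x":0,"y":0,"z":80,"yaw":0},{"x":0,"y":-60,"z":80,"yaw":0},{"x":0,"y":-120,"z":80,"yaw":0},{"x":0,"y":-180,"z":80,"yaw":0},{"x":0,"y":-240,"z":80,"yaw":0},{"x":0,"y":-260,"z":80,"yaw":0}]' --grip 74

```text
time: 36.33
ee_pos: [0.4241, -0.0795, 0.2264]
tcp_rot: [179.1, 0.3, 99.0]
wrist_force: [-0.3, -0.2, 0.5]
opening: 0.0739
```

```bash
python3 - <<'E'
from meas import *
print(get_obs()['ee_pos'])
for n in('scene','top'):
    im,d=snap(n,n+'18'); C=cloud(n,d)
    m=(hsv(im)[...,1]>120)&near(C,.424,.184,.06)&(C[...,2]>.12)
    if m.sum()>10:print(np.median(C[comp(m)][:,2])); report(n,'yellow',m,.167)
    m=near(C,.424,.184,.045)&(C[...,2]>.097)&(C[...,2]<.115)
    if n=='top' and m.sum()>10: report(n,'pot',m,.105)
    m=near(C,.54,-.218,.04)&(C[...,2]>.012)&(C[...,2]<.03)
    if m.sum()>10: print(np.median(C[m][:,2])); report(n,'tape',m,.019)
    u,v=proj(n,[[.424,.184,.1]])[0].astype(int); cv2.imwrite(f'pics/{n}18z.png',cv2.resize(im[max(0,v-45):v+45,max(u-60,0):u+60],None,fx=6,fy=6)[:,:,::-1])
E
```

```text
[ 0.42406208 -0.07945574  0.22643239]
0.16660056274314708
scene yellow px 291.1 81.2 rect c 424.3 183.2 size 47.1 53.1 ang 14.9 mom 424.7 182.7 ell 424.7 182.7  47.5 54.8
0.019237307778473225
scene tape px 292.6 252.4 rect c 540.7 -216.7 size 48.9 47.7 ang 62.5 mom 540.4 -217.1 ell 540.4 -217.1  47.1 49.4
0.16747651852669737
top yellow px 228.7 242.2 rect c 424.5 182.5 size 44.2 50.5 ang 0.1 mom 424.0 183.5 ell 424.0 183.4  45.1 49.8
top pot px 239.0 239.9 rect c 425.9 172.9 size 54.7 39.2 ang 13.5 mom 426.5 166.7 ell 422.6 186.0  51.5 62.6
0.019676565115953268
top tape px 367.6 201.8 rect c 539.9 -218.2 size 47.2 47.2 ang 89.4 mom 539.0 -218.5 ell 539.0 -218.5  46.5 47.7
```

View pics/scene18z.png

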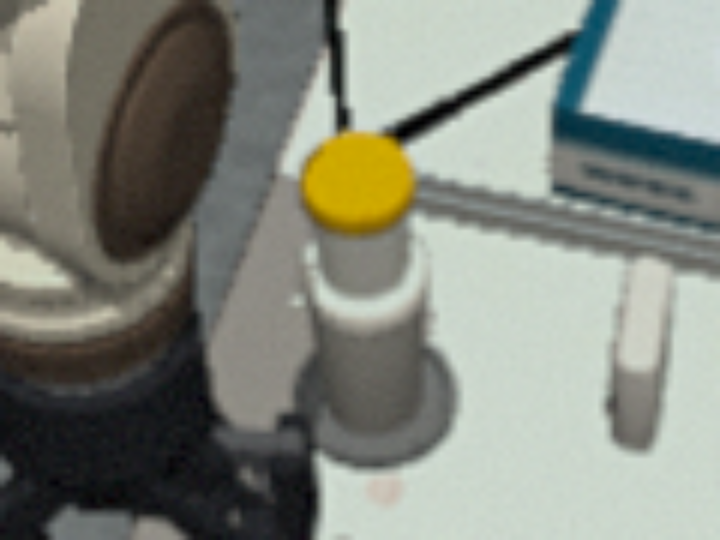

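View pics/top18z.png

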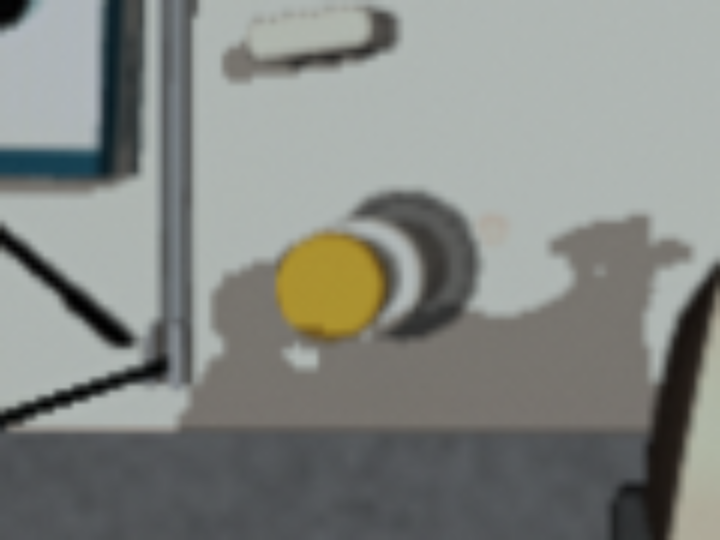

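View pics/scene18.png

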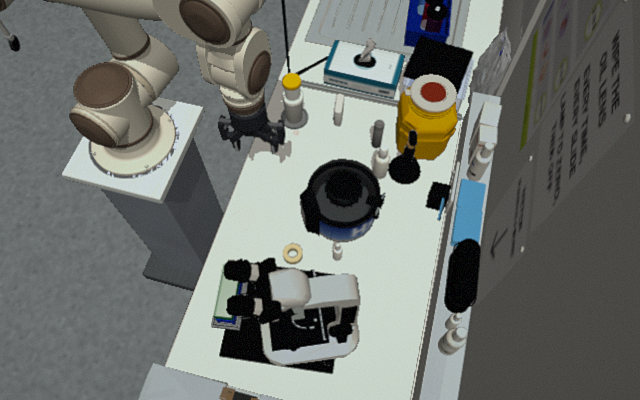

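The small pot is centred at (424.3,183.0) with its top at 0.167 m. Now the tape at (539.8,-217.8), jaws along x.

Request:
servo_tool --steps '[{"x":10,"y":-45,"z":0,"yaw":-3},{"x":20,"y":-90,"z":0,"yaw":-6},{"x":40,"y":-130,"z":0,"yaw":-9},{"x":80,"y":-138.3,"z":-10,"yaw":-9},{"x":115.8,"y":-138.3,"z":-20,"yaw":-9},{"x":115.8,"y":-138.3,"z":-50,"yaw":-9},{"x":115.8,"y":-138.3,"z":-90,"yaw":-9},{"x":115.8,"y":-138.3,"z":-130,"yaw":-9},{"x":115.8,"y":-138.3,"z":-170,"yaw":-9},{"x":115.8,"y":-138.3,"z":-180,"yaw":-9},{"x":115.8,"y":-138.3,"z":-180,"yaw":-9},{"x":115.8,"y":-138.3,"z":-180,"yaw":-9}]' --grip 66

```text
time: 37.92
ee_pos: [0.5412, -0.217, 0.0484]
tcp_rot: [179.0, 0.4, 90.0]
wrist_force: [0.4, -0.1, -0.2]
opening: 0.0663
```

```bash
python3 - <<'E'
from meas import *
for n in('scene','top'):
    im,d=snap(n,n+'19'); C=cloud(n,d)
    u,v=proj(n,[[.54,-.218,.02]])[0].astype(int); cv2.imwrite(f'pics/{n}19z.png',cv2.resize(im[max(0,v-45):v+45,max(u-60,0):u+60],None,fx=6,fy=6)[:,:,::-1])
E
```

```text
(no output)
```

View pics/scene19z.png

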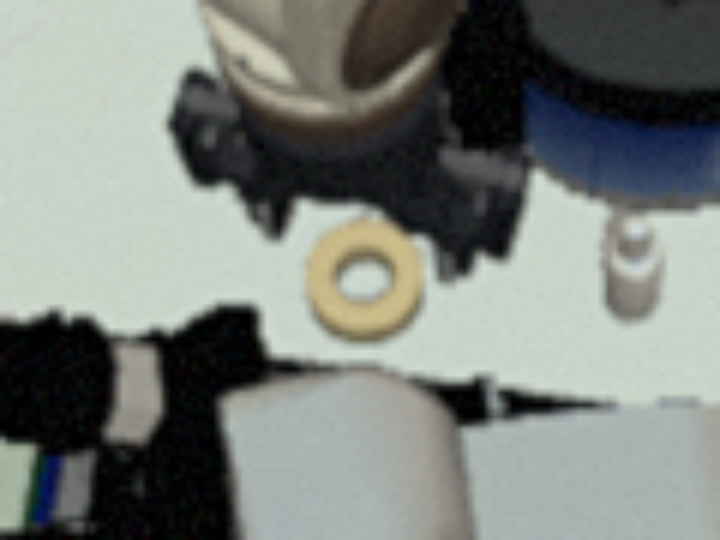

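Request:
servo_tool --steps '[{"x":-1.2,"y":-0.8,"z":-15,"yaw":0},{"x":-1.2,"y":-0.8,"z":-30,"yaw":0},{"x":-1.2,"y":-0.8,"z":-40,"yaw":0},{"x":-1.2,"y":-0.8,"z":-44,"yaw":0},{"x":-1.2,"y":-0.8,"z":-44,"yaw":0}]'

```text
time: 38.65
ee_pos: [0.5397, -0.2179, 0.0037]
tcp_rot: [179.0, 0.4, 90.0]
wrist_force: [0.0, 0.1, 0.6]
opening: 0.066
```

Request:
servo_tool --steps '[{"x":0,"y":0,"z":0,"yaw":0},{"x":0,"y":0,"z":0,"yaw":0},{"x":0,"y":0,"z":0,"yaw":0},{"x":0,"y":0,"z":0,"yaw":0},{"x":0,"y":0,"z":0,"yaw":0}]' --grip 42

```text
time: 39.28
ee_pos: [0.5402, -0.2181, 0.0044]
tcp_rot: [179.0, 0.4, 90.0]
wrist_force: [0.4, -0.3, 5.8]
opening: 0.0469
```

Request:
servo_tool --steps '[{"x":0,"y":0,"z":40,"yaw":0},{"x":0,"y":0,"z":90,"yaw":0},{"x":0,"y":0,"z":140,"yaw":0},{"x":-30,"y":0,"z":180,"yaw":0},{"x":-75,"y":10,"z":210,"yaw":0},{"x":-110,"y":40,"z":215,"yaw":0},{"x":-115.6,"y":90,"z":215,"yaw":0},{"x":-115.6,"y":140,"z":215,"yaw":0},{"x":-115.6,"y":190,"z":215,"yaw":0},{"x":-115.6,"y":240,"z":215,"yaw":0},{"x":-115.6,"y":280,"z":215,"yaw":0},{"x":-115.6,"y":280,"z":215,"yaw":0}]'

```text
time: 40.78
ee_pos: [0.4242, 0.064, 0.2191]
tcp_rot: [179.0, 0.4, 90.2]
wrist_force: [0.1, -0.0, -1.4]
opening: 0.047
```

```bash
python3 - <<'E'
from meas import *
for n in('scene',):
    im,d=snap(n,n+'20'); C=cloud(n,d)
    u,v=proj(n,[[.424,.06,.2]])[0].astype(int); cv2.imwrite(f'pics/{n}20z.png',cv2.resize(im[max(0,v-45):v+45,max(u-60,0):u+60],None,fx=6,fy=6)[:,:,::-1])
E
```

```text
(no output)
```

View pics/scene20z.png

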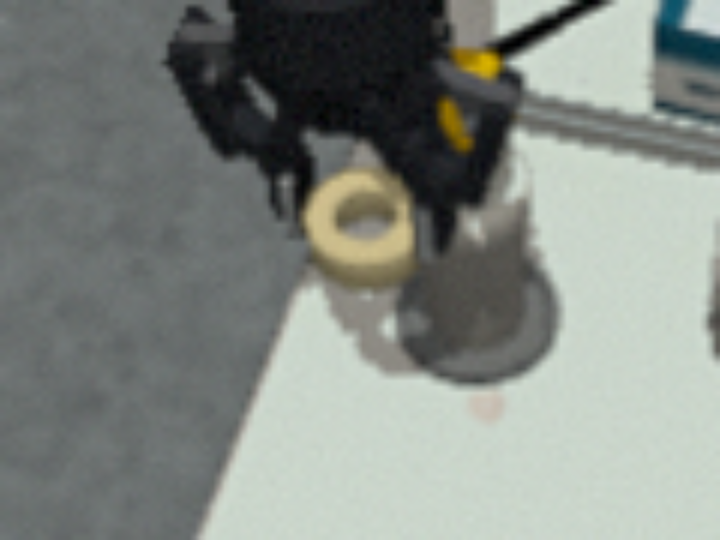

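The tape is held flat. Moving it over the stack.

Request:
servo_tool --steps '[{"x":0.4,"y":40,"z":0,"yaw":0},{"x":0.4,"y":80,"z":0,"yaw":0},{"x":0.4,"y":110,"z":0,"yaw":0},{"x":0.4,"y":118.8,"z":0,"yaw":0},{"x":0.4,"y":118.8,"z":0,"yaw":0},{"x":0.4,"y":118.8,"z":-20,"yaw":0},{"x":0.4,"y":118.8,"z":-37,"yaw":0},{"x":0.4,"y":118.8,"z":-37,"yaw":0},{"x":0.4,"y":118.8,"z":-37,"yaw":0}]'

```text
time: 41.95
ee_pos: [0.4248, 0.1812, 0.1826]
tcp_rot: [179.0, 0.4, 90.1]
wrist_force: [-0.6, -0.4, 0.3]
opening: 0.047
```

```bash
python3 - <<'E'
from meas import *
for n in('scene','top'):
    im,d=snap(n,n+'21'); C=cloud(n,d); H=hsv(im)
    m=near(C,.424,.184,.04)&(C[...,2]>.186)&(C[...,2]<.21)&(im.min(2)>70)&(H[...,1]>30)
    if m.sum()>10: print(np.median(C[comp(m)][:,2])); report(n,'tape',m,.197)
    u,v=proj(n,[[.424,.184,.15]])[0].astype(int); cv2.imwrite(f'pics/{n}21z.png',cv2.resize(im[max(0,v-45):v+45,max(u-60,0):u+60],None,fx=6,fy=6)[:,:,::-1])
E
```

```text
0.19610304898471917
scene tape px 290.3 75.3 rect c 424.2 175.4 size 43.2 56.0 ang 16.4 mom 426.1 176.7 ell 426.0 176.9  43.5 56.3
0.19665547013946938
top tape px 232.8 241.6 rect c 425.6 164.5 size 45.7 18.7 ang 4.9 mom 428.3 164.3 ell 426.6 166.1  20.4 42.6
```

View pics/scene21z.png

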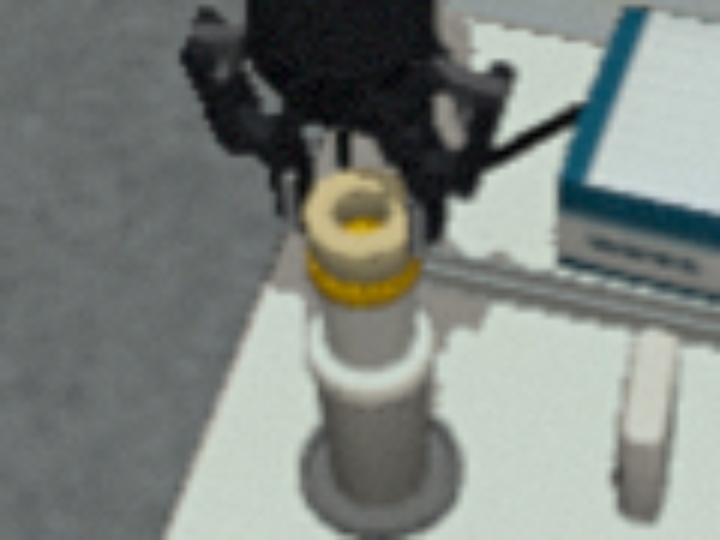

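View pics/top21z.png

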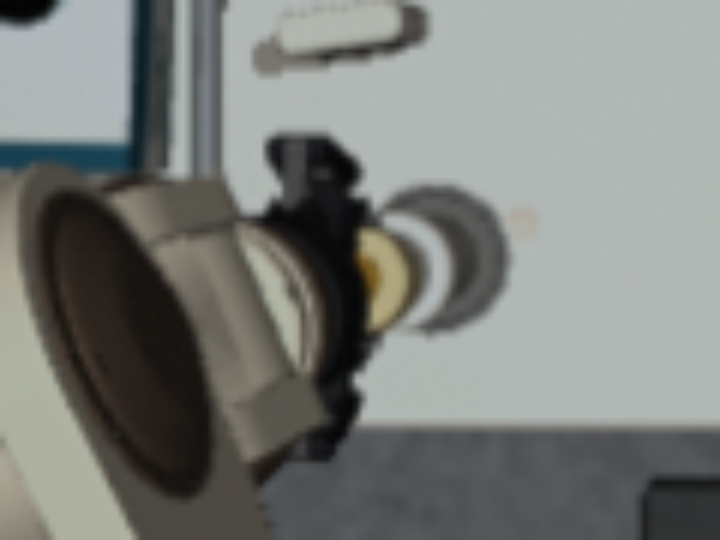

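```bash
python3 - <<'E'
from h import *
u,v=proj('scene',[[.424,.184,.15]])[0].astype(int); o=np.array([max(u-60,0),max(0,v-45)])
print(plane('scene',np.array([[361,210],[356,212]])/6-.5+o,.197).round(4))
im=np.load('pics/scene21.npz')['im'][v-25:v+10,u-25:u+25]
cv2.imwrite('pics/s21zz.png',cv2.resize(im,None,fx=14,fy=14,interpolation=cv2.INTER_NEAREST)[:,:,::-1])
q=lambda P:((proj('scene',P)-[u-25,v-25]+.5)*14).round(0).tolist()
a=np.radians(np.arange(0,360,90))
print(o,u,v,'pred top ring extremes for c=(.4244,.1809)',q([[.4244,.1809,.197]]), q([[.4244+.0245*np.cos(t),.1809+.0245*np.sin(t),.197] for t in a]))
E
```

```text
[[0.4252 0.1824 0.197 ]
 [0.4235 0.1808 0.197 ]]
[231  39] 291 84 pred top ring extremes for c=(.4244,.1809) [[346.0, 215.0]] [[475.0, 242.0], [384.0, 115.0], [217.0, 188.0], [306.0, 317.0]]
```

View pics/s21zz.png

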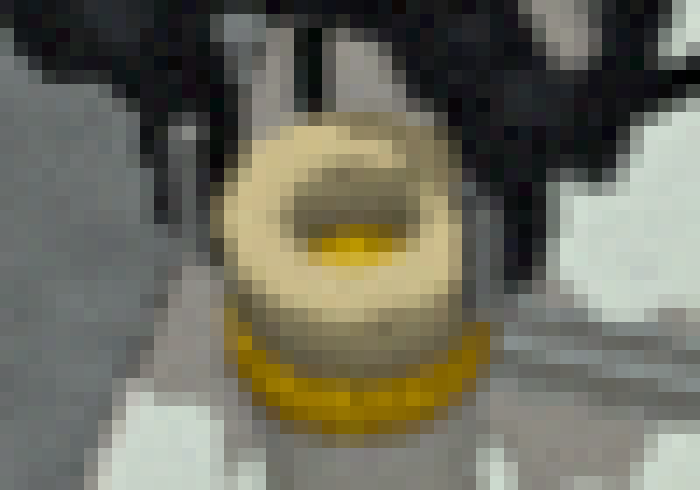

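Request:
servo_tool --steps '[{"x":0.3,"y":1.9,"z":-3,"yaw":0},{"x":0.3,"y":1.9,"z":-7,"yaw":0},{"x":0.3,"y":1.9,"z":-10,"yaw":0},{"x":0.3,"y":1.9,"z":-11,"yaw":0},{"x":0.3,"y":1.9,"z":-11,"yaw":0}]'

```text
time: 42.68
ee_pos: [0.4253, 0.1834, 0.172]
tcp_rot: [178.9, 0.4, 90.1]
wrist_force: [-0.5, 0.4, 1.3]
opening: 0.0468
```

Request:
servo_tool --steps '[{"x":0,"y":0,"z":0,"yaw":0},{"x":0,"y":0,"z":0,"yaw":0},{"x":0,"y":0,"z":0,"yaw":0},{"x":0,"y":0,"z":0,"yaw":0},{"x":0,"y":0,"z":15,"yaw":0},{"x":0,"y":0,"z":50,"yaw":0},{"x":0,"y":0,"z":80,"yaw":0},{"x":0,"y":-60,"z":80,"yaw":0},{"x":0,"y":-120,"z":80,"yaw":0},{"x":0,"y":-180,"z":80,"yaw":0},{"x":0,"y":-240,"z":80,"yaw":0},{"x":0,"y":-260,"z":80,"yaw":0}]' --grip 74

```text
time: 44.18
ee_pos: [0.425, -0.0793, 0.2532]
tcp_rot: [178.9, 0.4, 89.9]
wrist_force: [0.1, 0.8, 0.2]
opening: 0.0741
```

```bash
python3 - <<'E'
from meas import *
for n in('scene','top'):
    im,d=snap(n,n+'22'); C=cloud(n,d); H=hsv(im)
    m=near(C,.424,.184,.05)&(C[...,2]>.179)&(C[...,2]<.2); print(np.median(C[comp(m)][:,2])); report(n,'tape',m,.186)
    m=near(C,.428,-.36,.1)&(C[...,2]>.058)&(C[...,2]<.085); report(n,'green',m,.069)
    for nm,(x,y,zz,r) in dict(timer=(.545,.218,.066,.05),drop=(.641,-.191,.07,.03),rinse=(.69,.06,.1,.05)).items():
        C0=np.load(f'pics/C{n}.npy'); print(nm,[ (c[near(c,x,y,r)&(c[...,2]>.03)]).mean(0).round(3).tolist() for c in(C0,C)])
    u,v=proj(n,[[.424,.184,.15]])[0].astype(int); cv2.imwrite(f'pics/{n}22z.png',cv2.resize(im[max(0,v-45):v+45,max(u-60,0):u+60],None,fx=6,fy=6)[:,:,::-1])
E
```

```text
0.1855892718660223
scene tape px 291.9 77.0 rect c 428.9 179.8 size 46.3 56.1 ang 16.2 mom 428.2 181.3 ell 428.3 181.1  47.2 53.1
scene green px 223.8 295.0 rect c 428.7 -362.9 size 43.7 126.4 ang 9.2 mom 426.5 -376.0 ell 426.6 -367.8  45.1 137.2
timer [[0.548, 0.214, 0.06], [0.548, 0.213, 0.06]]
drop [[0.649, -0.195, 0.058], [0.648, -0.194, 0.061]]
rinse [[0.701, 0.061, 0.082], [0.701, 0.061, 0.082]]
0.18612364523850838
top tape px 228.0 241.6 rect c 427.2 180.5 size 46.2 48.7 ang 34.1 mom 427.0 180.4 ell 427.0 180.4  44.4 49.3
top green px 418.2 237.6 rect c 429.4 -362.9 size 43.0 126.4 ang 9.7 mom 428.8 -364.1 ell 429.3 -365.8  43.3 163.5
timer [[0.544, 0.217, 0.063], [0.544, 0.217, 0.063]]
drop [[0.645, -0.192, 0.061], [0.645, -0.192, 0.061]]
rinse [[0.697, 0.066, 0.087], [0.696, 0.066, 0.088]]
```

View pics/scene22z.png

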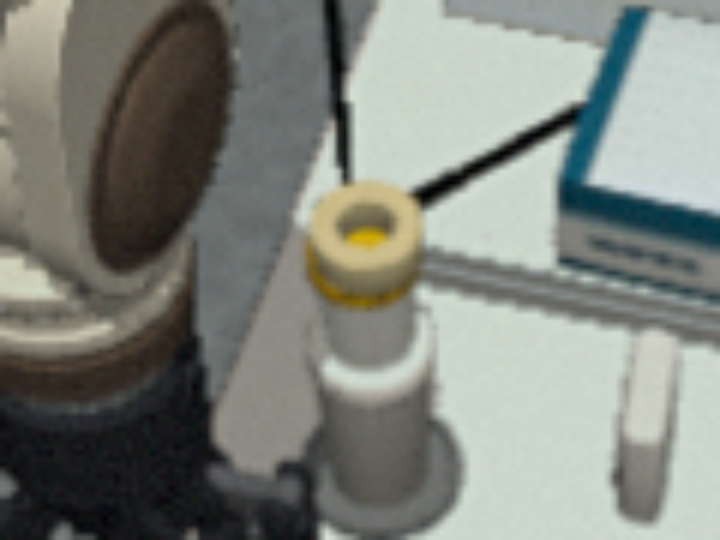

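View pics/top22.png

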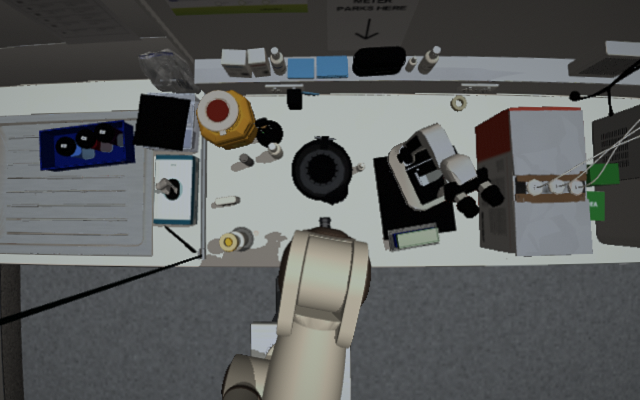

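```bash
python3 - <<'E'
from meas import *
u,v=proj('scene',[[.424,.184,.15]])[0].astype(int)
for k in(18,21,22):
    im=np.load(f'pics/scene{k}.npz')['im']; H=hsv(im)
    y=comp((H[...,1]>140)&(H[...,0]>15)&(H[...,0]<35)&near(np.dstack(np.meshgrid(np.arange(640),np.arange(400))).astype(float)@np.eye(2,3),u,v,40))
    vv,uu=np.nonzero(y); print(k,'yellow u',uu.min(),uu.max(),'v',vv.min(),vv.max())
im=np.load('pics/scene22.npz')['im'][v-20:v+50,u-30:u+30]; cv2.imwrite('pics/s22a.png',cv2.resize(im,None,fx=8,fy=8,interpolation=cv2.INTER_NEAREST)[:,:,::-1])
im=np.load('pics/scene18.npz')['im'][v-20:v+50,u-30:u+30]; cv2.imwrite('pics/s18a.png',cv2.resize(im,None,fx=8,fy=8,interpolation=cv2.INTER_NEAREST)[:,:,::-1])
u,v=proj('top',[[.424,.184,.15]])[0].astype(int)
a=np.hstack([np.load(f'pics/top{k}.npz')['im'][v-25:v+25,u-25:u+35] for k in(18,22)]); cv2.imwrite('pics/t22a.png',cv2.resize(a,None,fx=6,fy=6,interpolation=cv2.INTER_NEAREST)[:,:,::-1])
E
```

```text
18 yellow u 282 300 v 73 89
21 yellow u 282 300 v 81 89
22 yellow u 282 298 v 80 89
```

View pics/s22a.png

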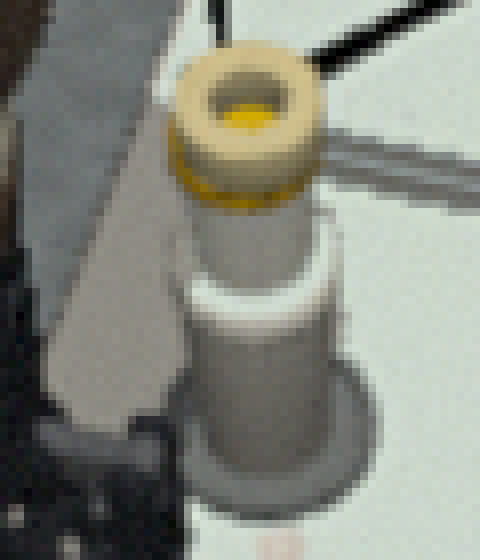

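View pics/s18a.png

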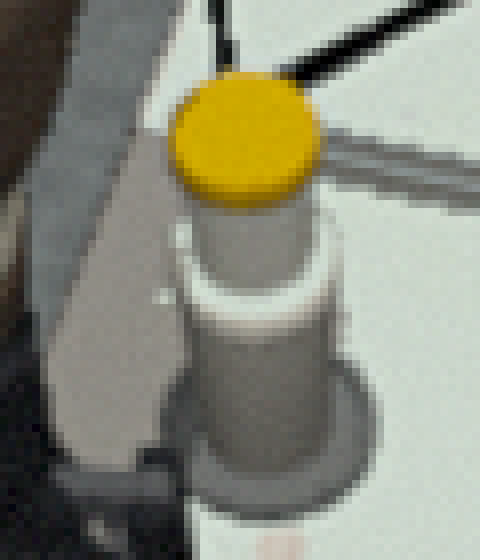

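View pics/t22a.png

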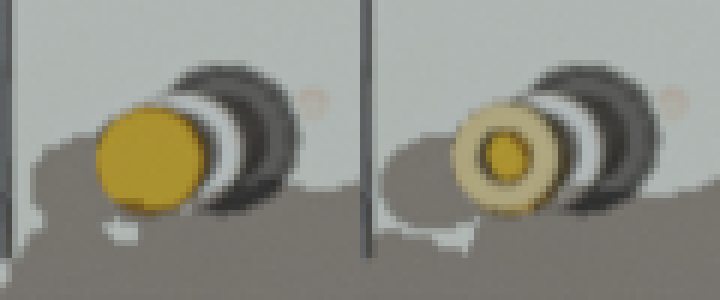

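```bash
python3 - <<'E'
from meas import *
u,v=proj('top',[[.424,.184,.15]])[0].astype(int)
for q,z in(([152.5,158],.167),([146,159],.186),([148,158],.186)): print('top',plane('top',[np.array(q)/6-.5+[u-25,v-25]],z).round(4))
u,v=proj('scene',[[.424,.184,.15]])[0].astype(int)
for q,z in(([250,106],.186),([248,102],.186),([246,135],.167)): print('scene',plane('scene',[np.array(q)/8-.5+[u-30,v-20]],z).round(4))
from scipy import ndimage
for n,s in(('scene',0),('top',0)):
    im=np.load(f'pics/{n}22.npz')['im']; C=cloud(n,np.load(f'pics/{n}22.npz')['d']); H=hsv(im)
    g=im.astype(int); m=near(C,.425,.183,.05)&(C[...,2]>.17)&(g[...,0]>150)&(H[...,1]>40)&(H[...,1]<130)
    report(n,'beige bright',m,.186); print(im[77,292-9:292+10].tolist() if n=='scene' else '')
E
```

```text
top [[0.425  0.1827 0.167 ]]
top [[0.4258 0.1809 0.186 ]]
top [[0.4263 0.18   0.186 ]]
scene [[0.4277 0.1817 0.186 ]]
scene [[0.4266 0.1832 0.186 ]]
scene [[0.4243 0.1851 0.167 ]]
scene beige bright px 291.6 76.2 rect c 426.3 184.1 size 43.7 46.5 ang 16.3 mom 426.8 183.7 ell 426.8 183.7  45.2 47.0
[[197, 186, 139], [204, 190, 139], [206, 190, 140], [189, 177, 129], [141, 131, 99], [102, 93, 69], [116, 102, 57], [143, 122, 47], [166, 139, 27], [163, 137, 15], [156, 132, 26], [131, 113, 37], [104, 94, 58], [137, 127, 98], [193, 179, 133], [205, 190, 141], [206, 189, 140], [190, 174, 124], [184, 184, 158]]
top beige bright px 227.5 241.8 rect c 425.9 181.8 size 44.5 44.6 ang 44.6 mom 426.7 181.6 ell 426.7 181.5  44.0 44.8
```

```bash
python3 -c "
from workcell import job_done,get_obs
print(get_obs()['time']); print(job_done())"
```

```text
44.275
the job is handed in; nothing more can be done
None
```

The bench is cleared and the job was handed in at 44.3 s, well inside the 144 s limit; `job_done()` reports no verdict.

**Last checks, both cameras:**

| Item | Result |
|---|---|
| Plain slide box | Flat in the oblong recess |
| See-through-lid box | Square on top of it, centres within about 1 mm, lid top at 69 mm |
| Tall white pot | Upright, about 1 mm from the centre of the round holder |
| Short specimen pot | Within about 1 mm of the tall pot's axis, top at 167 mm |
| Near roll of tape | Lying flat on top, about 2 mm off the specimen pot's axis in x; I left it there |
| Timer and two bottles | Within 1 mm of where they started |

**What went wrong on the way:**
- **First grip on the plain box:** the fingers closed on the lid, because the fingertips stood about level with the reported TCP, not 22 mm ahead of it. I opened and regripped lower.
- **First carry of that box:** the last joint hit its range limit and tilted the tool about 9°. I removed the tilt by pushing past the reach limit in free space. The tool was vertical to about 0.2° when the box was placed.
- **Tool drift:** by the end the tool had drifted to about 1° off vertical.
- **Camera disagreement:** the two views differed by about 1–3 mm on some positions. I used averages and same-camera comparisons.

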